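# Refit the shutter knob and hold a glass cell in the photometer beam

### The arm

A 7-joint arm with a two-finger parallel gripper is mounted at the origin on the work surface. World frame = base frame: x ahead of the robot, y to its left, z up, the work surface at z = 0. Lengths are in m, angles in degrees, forces in N, time in s.
With the tool pointing down it reaches from about 0.425 to 0.875 m from the base axis. Payload 8.4 kg.
Tool frame: the origin (TCP) lies between the finger pads; the fingertips stand 25 mm ahead of it and the grasp point (between the pads) lies 6 mm ahead of it; z points along the fingers, y is the direction in which the jaws open and shut (so a half turn about z gives the same grasp; the last joint's range is limited). The gripper opens to 87 mm and grips with 3 to 60 N. Pads are 19 mm wide; open, the fingers measure 117 mm over their backs; the gripper's body (75 mm by 190 mm) begins 51 mm behind the grasp point.
Start: joints at [-70.543, 19.091, 2.286, 83.961, -0.768, 76.965, -3.352], TCP at [0.276, 0.588, 0.248] pointing down, gripper open.
Joint ranges: [-147.57, 147.57], [-21.85, 119.76], [-74.77, 79.35], [14.55, 137.4], [-85.83, 265.84], [4.83, 119.75], [-152.11, 152.11]. Speed limits (degrees/s): [127.2, 127.2, 159.86, 159.86, 180, 180, 180].

### API

Orientations are given as [roll, pitch, yaw] about the fixed x, y, z axes, in that order (R = Rz(yaw) Ry(pitch) Rx(roll)).
In Python, from workcell import env, grab_frame, camera_model, look_for gives the robot as it stands. The module is installed in compiled form; this text tells all that it offers.
- The arm moves only by the tool move_arm, never from a script. Its argument "series" is a list of rows, each a list of 7 numbers: the shift along the tool's x, y, z in cm, then the turn, a rotation vector about the tool's x, y, z in units of 8 degrees (1.0 is 8 degrees), then the gripper command: -1 is fully open, 1 is shut, values between are in proportion. In form: [[tx, ty, tz, rx, ry, rz, grip], ...]. A call has 1 to 8 rows; each row is the pose to reach, as a shift and turn from the pose commanded when the call began, along the tool's axes at that moment; what a row does not reach only later rows make up. A row lasts 1/8 s, in which the tool goes at most 62.5 mm and 10.7 degrees, less where a joint would pass 70% of its speed; a pose out of reach is approached as far as the arm can. A call with a gripper value outside its range is refused whole. The fingers move at their own pace and stop on an object; the grip force is fixed at half the most. Time passes only in rows, so rows that repeat a pose let the fingers close. It gives the time, the measured TCP pose, the force and the opening at its end, in the units of the state.
- env.state(): the state, without advancing time (a new reading comes with each control period).
- grab_frame(name): name is "side" or "top"; returns (picture, depth): 420x560x3 uint8, red, green, blue; 420x560 float32, m along the optical axis (not along the pixel's ray), 0 where there is no reading.
- camera_model(name): a dict with "fovy" (degrees; the focal length in pixels is half the picture's height over the tangent of half this angle, whatever the lens; pixels are square), "cx", "cy" (the principal point, pixels), "dist_coeffs" ([k1, k2, p1, p2, k3] as OpenCV has them; the pictures are not rectified), "position" and "rotation" of the camera in the world. Camera axes: x right, y down, z forward; pixel columns grow to the right and rows downward; lengths in m; the calibration is good to about 2 mm. A picture is of the moment at which its call begins. camera_model takes no time and is no camera call.
- env.hand_in(): hands the job in, once; it reports no verdict.
Trained networks look in the newest picture that a camera, given by its name, has taken for a name from the list of things; names that differ only in an ending like _2 or _b are one class to them, and where a whole thing is asked for, a point or a joint stands for the part that bears it (a point fixed in the world has none). Each returns a list of dicts, best first, with "p" (0 to 1); they miss things now and then, are a little off and sometimes report something else, mostly with a low value. They report only what shows in the picture. A call takes as long as a camera call.
- look_for(name, camera): "box" ([left, top, right, bottom] in pixels, round what is visible of it).
The state is a dict: "time_s": time; "joint_pos": joint angles; "dq": joint speeds; "joint_torque": joint torques, N m; "tool_pos": TCP position; "eef_rot": TCP orientation; "ft_force": force on the tool from outside, world axes, zero at the start; "torque": the same for the moment, N m; "gripper_width": finger opening in m.
Only numpy, scipy, OpenCV 4.12 (cv2) and the standard library are available. Lean on these libraries where they do the work, as an engineer would, in place of code of your own. Each camera call takes 0.05 s, during which the arm holds its last target.

### The job

The knob of the photometer's shutter has come off: fit the loose black bar knob onto the square spindle on top of the photometer, fully home, and turn it counter-clockwise (seen from above) as far as the shutter opens, leaving the knob on. Then take the tall, lidded glass cell out of the rack with the fingers on its two frosted side faces only, never touching its clear windows, and hold it in the light path for the reading: upright, mid-way between the two lenses, at the height of the lenses, its clear windows squarely facing them so that the beam passes through the middle of both. Finish while still holding it there, still and clear of the photometer, and leave everything else where it stands.

Things in the scene. Friction and masses are not known exactly. Their poses are not given: they have to be found in the camera images.
- photometer: Bench photometer, fixed. Black rail 84 x 360 mm, top 22 mm high, along its y. On it two cream heads face each other over an open gap of 110 mm: lamp head at +y (shutter block 64 x 46 mm, top 105 mm high, then LED housing to 114 mm, ending 205 mm from the gap's middle), detector head at -y (to 104 mm). Origin: bench height, under the gap's middle; y along the beam to the lamp, z up.
- beam_mid (a point): Point on the beam's axis mid-way between the two lenses (55 mm from each; lens tubes 42 and 36 mm across), 75 mm above the bench. Axes as the photometer: y along the beam, x level across it, z up. The beam is 8 mm wide.
- spindle (a point): Upright square steel shutter spindle on the lamp head, 113 mm from the gap's middle. Point: on its axis, on top of its round shoulder (24 mm across), 114 mm above the bench, where the fully home knob's underside rests. The square, 14 x 14 mm, rises 22 mm above it (top 3 mm chamfered); the point's x and y are square to its flats and turn with it.
- shutter (a joint): Angle of the spindle, rad: 0 shut, 1.15 fully open at its stop (a thin pointer under the shoulder moves between two pins); grows counter-clockwise seen from above. Starts at 0 to 0.2, has about 0.05 N m of friction and stays where it is left. The beam is clear above 0.9.
- knob_mid (a point): Loose black bar knob, 45 g, upright on the bench: 44 mm long (x), 26 mm wide (y), 44 mm high (z), grey disc on top. Point: its centre, 22 mm above its underside. Bore in the underside: 16 x 16 mm, 24 mm deep, square to the knob's sides, so it fits the spindle in four ways; 1 mm clearance a side, about 0.15 rad play in turning. Grip across the 26 mm.
- cell_mid (a point): Tall glass cell with white lid, 36 g, upright in one of the rack's two wells: 28 mm along x (the light path), 22 mm along y, 60 mm high with its 4 mm lid. Point: its centre, 30 mm above its underside, 34 mm above the bench in the rack. Grip it across its y (the frosted faces), 5 to 12 mm above this point so that fingertips clear the rack. Half turns about z are alike.
- cell_windows: The clear windows of the tall cell: the two 22 mm wide faces square to its x. Origin: middle of the cell's underside.
- cell_sides: The frosted side walls of the tall cell: the two 28 mm wide faces square to its y, where it is gripped. Origin: middle of the cell's underside.
- rack: Low white cell rack, fixed: 128 mm (its x) x 46 mm, top 14 mm above the bench; two wells 29.5 x 23.5 mm and 10 mm deep at 32 mm either side of its middle along x, the cells' x axes along the rack's x. Origin: middle of its underside.
- short_cell: Bystander: glass cell of the same plan but 36 mm high and without a lid, in the rack's other well. Origin: middle of its underside.
- dish: Bystander: flat lidded Petri dish, 94 mm across, 15 mm high, between robot and photometer. Origin: middle of its underside.
- dish_b: Bystander: Petri dish like the other, on the left of the bench. Origin: middle of its underside.
- tweezers: Bystander: steel tweezers, 110 mm long, lying flat. Origin: middle, at bench height.
- spectacles: Bystander: black-framed spectacles, open, 135 x 140 mm, 40 mm high. Origin: under the bridge.
- dropper: Bystander: amber dropper bottle, 36 mm across, 75 mm high. Origin: middle of its underside.
- jar: Bystander: glass jar with a white cap, 60 mm across, 65 mm high. Origin: middle of its underside.

How it is judged:
By the outcome, as a careful person would: the job done as asked, in the order asked, and still so for the second after the job is handed in, while the arm keeps its last pose, push and grip.
It also fails if it takes over 61 s, if anything falls off the work surface, if the arm or the gripper's body presses on something with over 40 N, if the wrist force passes 120 N, or if a joint passes its speed limit or range.

## Working session

There is one attempt and no reset: what is moved stays moved. The work goes in short steps, Python scripts to look and compute and a tool call to move; the robot and the scene stay as the last step left them, time stands still between calls to the robot, and variables do not carry over. Pictures are saved under pics/ and viewed, and the job is handed in when it is done.

Besides the shell and the picture viewer there is one more tool, called after "Request:" by a JSON object that holds its "name" and its "arguments". move_arm: Moves the arm, as the interface text tells. Its arguments: {"type":"object","properties":{"series":{"type":"array"}},"required":["series"]}

```bash
mkdir -p pics; ls
python3 - <<'E'
from workcell import env, grab_frame, camera_model, look_for
import cv2,numpy as np
print(env.state())
for n in ("side","top"):
    p,d=grab_frame(n); cv2.imwrite(f"pics/{n}0.png",cv2.cvtColor(p,cv2.COLOR_RGB2BGR)); np.save(f"{n}0_d.npy",d); np.save(f"{n}0_p.npy",p)
    print(n,camera_model(n))
E
```

```text
pics
{'time_s': 0.0, 'joint_pos': array([-70.54271344,  19.1307839 ,   2.2849545 ,  84.01201319,
        -0.76647194,  76.96770448,  -3.35206376]), 'dq': array([ 0.01343612,  0.10045164,  0.00945357,  0.02738351, -0.04735231,
       -0.07733048,  0.00715518]), 'joint_torque': array([ 3.81368545e-04, -6.56343699e+01,  1.33577429e+00, -4.03811610e+01,
       -5.97307622e-02,  4.44478181e-02,  1.20837440e-04]), 'tool_pos': array([0.2759957 , 0.58799774, 0.24666221]), 'eef_rot': array([-1.79905039e+02,  7.78616579e-03,  1.54857677e+02]), 'ft_force': array([-0.14713202, -0.66158469,  0.44163857]), 'torque': array([ 0.04595065, -0.00213019,  0.01835091]), 'gripper_width': 0.0866647052895363}
side {'fovy': 48.555260752941834, 'cx': 276.2487903696727, 'cy': 213.7202149246162, 'dist_coeffs': array([-0.09255123,  0.        ,  0.        ,  0.        ,  0.        ]), 'position': array([-0.19172708, -0.73923749,  0.84245243]), 'rotation': array([-1.25999472e+02, -1.92941273e-02, -4.70251029e+01])}
top {'fovy': 56.085399201420216, 'cx': 282.1621046513909, 'cy': 215.22235465532484, 'dist_coeffs': array([-0.06187423,  0.        ,  0.        ,  0.        ,  0.        ]), 'position': array([ 0.39285098, -0.05198089,  1.36281888]), 'rotation': array([-173.48531121,    0.24619736,  -90.37949071])}
```

View pics/side0.png

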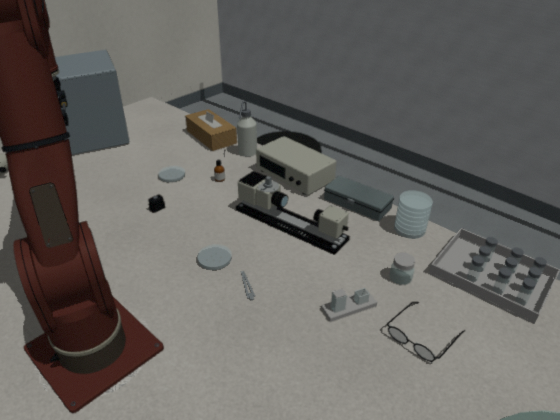

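View pics/top0.png

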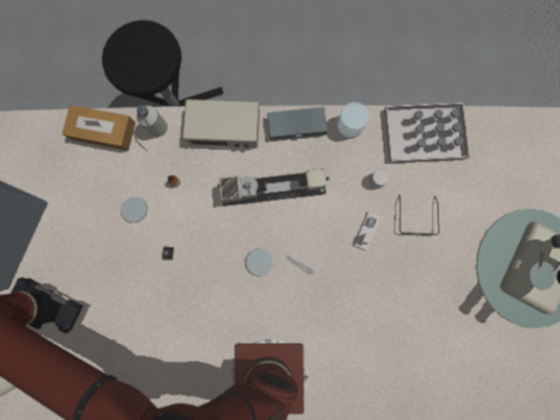

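```bash
cat > h.py <<'E'
import numpy as np,cv2
from scipy.spatial.transform import Rotation as R
from workcell import env, grab_frame, camera_model, look_for
class Cam:
    def __init__(s,n):
        m=camera_model(n); s.n=n
        s.f=210/np.tan(np.radians(m["fovy"]/2)); s.K=np.array([[s.f,0,m["cx"]],[0,s.f,m["cy"]],[0,0,1.]])
        s.d=np.array(m["dist_coeffs"]); s.p=np.array(m["position"]); s.R=R.from_euler('xyz',m["rotation"],degrees=True).as_matrix()
    def proj(s,P):
        P=np.atleast_2d(P).astype(float); c=(P-s.p)@s.R
        r,_=cv2.Rodrigues(np.eye(3)); q,_=cv2.projectPoints(c,np.zeros(3),np.zeros(3),s.K,s.d); return q[:,0]
    def rays(s,uv):
        uv=np.atleast_2d(uv).astype(float).reshape(-1,1,2); q=cv2.undistortPoints(uv,s.K,s.d)[:,0]
        return np.c_[q,np.ones(len(q))]@s.R.T   # per unit depth
    def atz(s,uv,z):
        r=s.rays(uv); return s.p+r*((z-s.p[2])/r[:,2])[:,None]
    def cloud(s,d):
        v,u=np.mgrid[0:420,0:560]; r=s.rays(np.c_[u.ravel(),v.ravel()]); return (s.p+r*d.ravel()[:,None]).reshape(420,560,3)
def crop(p,u0,v0,u1,v1,k,fn):
    c=cv2.cvtColor(p[v0:v1,u0:u1],cv2.COLOR_RGB2BGR); cv2.imwrite(fn,cv2.resize(c,None,fx=k,fy=k,interpolation=cv2.INTER_CUBIC))
E
python3 - <<'E'
from h import *
for n in("top","side"):
    for t in ["photometer","knob_mid","spindle","cell_mid","rack","short_cell","cell_windows","cell_sides","dish","dropper","jar","spectacles","tweezers"]:
        try: print(n,t,[(np.round(o["box"],1).tolist(),round(o["p"],2)) for o in look_for(t,n)][:3])
        except Exception as e: print(n,t,e)
T=np.load("top0_p.npy");S=np.load("side0_p.npy")
crop(T,210,160,340,212,6,"pics/t_ph.png");crop(T,345,200,395,260,9,"pics/t_rk.png");crop(T,150,235,190,270,12,"pics/t_kn.png")
crop(S,225,165,360,255,5,"pics/s_ph.png");crop(S,310,275,390,325,8,"pics/s_rk.png");crop(S,140,185,175,220,12,"pics/s_kn.png")
for n in("top","side"):
    c=Cam(n); X=c.cloud(np.load(f"{n}0_d.npy")); z=X[...,2]
    print(n,"table z", np.median(z[280:300,200:230]) , np.std(z[285:295,200:215]), (np.load(f"{n}0_d.npy")==0).sum())
print(env.state()["time_s"])
E
```

```text
top photometer [([220.3, 166.6, 332.8, 209.3], 0.68)]
top knob_mid [([162.5, 246.8, 174.2, 259.6], 0.43), ([362.1, 232.6, 370.6, 246.2], 0.41)]
top spindle []
top cell_mid []
top rack [([351.1, 212.0, 380.3, 252.4], 0.84)]
top short_cell [([369.0, 217.7, 378.8, 221.5], 0.4)]
top cell_windows [([438.9, 204.6, 434.7, 209.9], 0.22)]
top cell_sides []
top dish [([120.7, 194.4, 147.1, 223.8], 0.89), ([247.1, 250.4, 275.4, 273.9], 0.79), ([288.2, 257.5, 312.5, 273.6], 0.31)]
top dropper [([167.6, 176.9, 182.2, 186.8], 0.64)]
top jar [([367.1, 171.6, 391.2, 188.4], 0.6), ([220.7, 167.1, 330.5, 208.2], 0.57)]
top spectacles [([243.5, 183.5, 253.5, 188.2], 0.64), ([412.3, 234.3, 416.5, 235.3], 0.48)]
top tweezers [([286.5, 254.2, 315.3, 273.7], 0.43)]
side photometer [([233.0, 171.2, 351.5, 251.8], 0.78)]
side knob_mid [([148.7, 190.9, 166.9, 211.9], 0.65)]
side spindle []
side cell_mid [([329.4, 286.1, 344.3, 313.1], 0.83), ([388.9, 253.6, 414.1, 286.9], 0.46)]
side rack [([323.1, 294.3, 377.6, 323.7], 0.95)]
side short_cell [([351.4, 285.5, 368.4, 304.3], 0.48)]
side cell_windows [([335.0, 296.0, 333.3, 304.1], 0.41)]
side cell_sides [([334.2, 295.3, 343.8, 311.7], 0.42)]
side dish [([155.2, 164.0, 185.0, 181.7], 0.63), ([197.7, 240.3, 231.1, 271.0], 0.59)]
side dropper [([213.6, 162.6, 224.8, 183.3], 0.55)]
side jar [([388.1, 254.9, 415.0, 288.8], 0.65), ([353.3, 288.1, 369.5, 304.2], 0.23)]
side spectacles [([387.7, 304.0, 470.5, 362.2], 0.88), ([196.8, 240.6, 232.6, 273.1], 0.5), ([333.8, 286.6, 343.4, 312.4], 0.17)]
side tweezers [([243.9, 272.3, 257.9, 302.0], 0.69), ([158.6, 164.4, 183.4, 181.4], 0.39), ([196.7, 243.3, 231.0, 269.3], 0.26)]
top table z 0.001404912118517787 0.15618321400663163 965
side table z -0.00032504765168572813 0.06860488759700284 3175
1.4
```

Run:
```python
import cv2,numpy as np
a=[cv2.imread(f"pics/{x}.png") for x in("t_ph","t_rk","t_kn","s_ph","s_rk","s_kn")]
for x,i in zip(("t_ph","t_rk","t_kn","s_ph","s_rk","s_kn"),a):print(x,i.shape)
def pad(l):
    h=max(i.shape[0] for i in l);return np.hstack([cv2.copyMakeBorder(i,0,h-i.shape[0],0,8,0) for i in l])
cv2.imwrite("pics/small_a.png",pad([a[2],a[5]])[:600,:]) 
cv2.imwrite("pics/small_b.png",pad([cv2.resize(a[1],None,fx=.5,fy=.5),a[4]])[:600,:])
```

```text
t_ph (312, 780, 3)
t_rk (540, 450, 3)
t_kn (420, 480, 3)
s_ph (450, 675, 3)
s_rk (400, 640, 3)
s_kn (420, 420, 3)
```

View pics/t_ph.png

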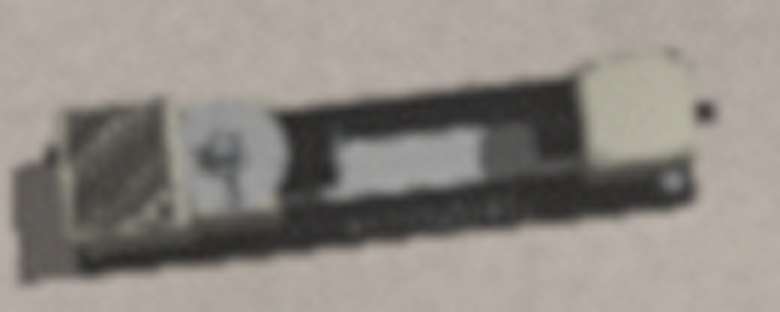

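View pics/s_ph.png

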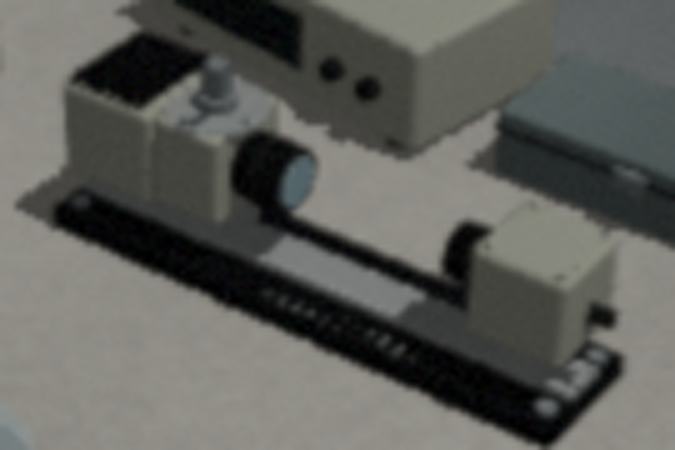

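View pics/t_rk.png

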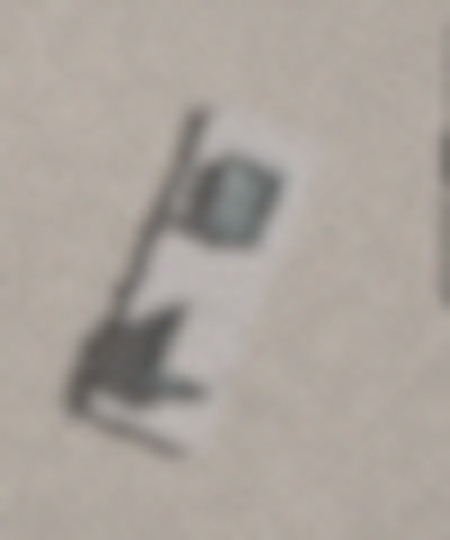

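View pics/s_rk.png

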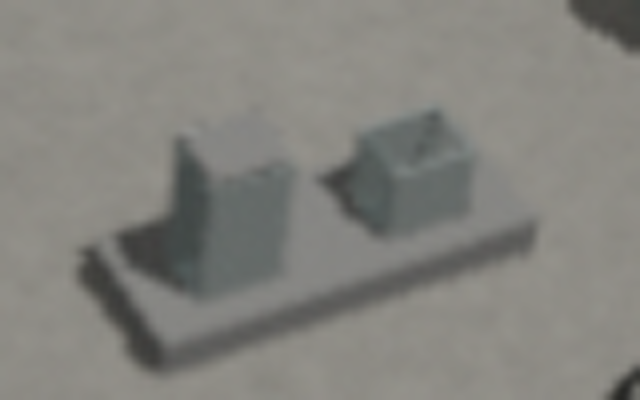

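View pics/small_a.png

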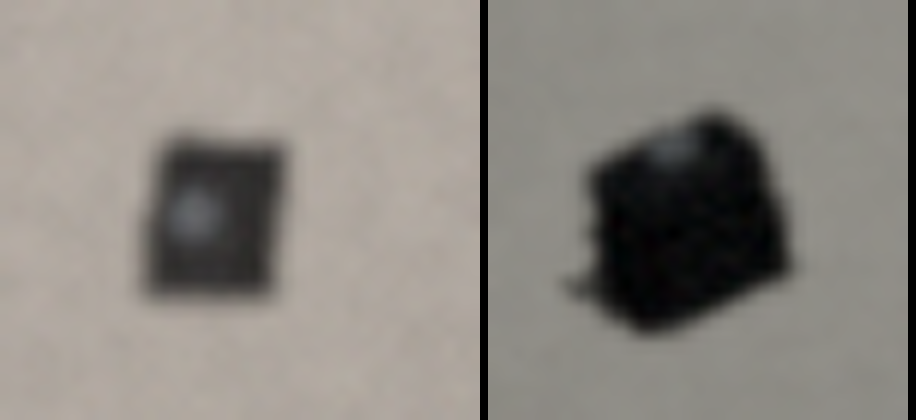

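```bash
cat > fit.py <<'E'
from h import *
from scipy.optimize import minimize
from scipy.ndimage import map_coordinates
cams={n:Cam(n) for n in("top","side")}
def grads(n,tag,s=0.8):
    g=cv2.cvtColor(np.load(f"{n}{tag}_p.npy"),cv2.COLOR_RGB2GRAY).astype(float); g=cv2.GaussianBlur(g,(0,0),s)
    return cv2.Sobel(g,cv2.CV_64F,1,0,ksize=3)/8,cv2.Sobel(g,cv2.CV_64F,0,1,ksize=3)/8
def box(x0,x1,y0,y1,z0,z1):
    return np.array([[x,y,z] for z in(z0,z1) for x,y in((x0,y0),(x1,y0),(x1,y1),(x0,y1))],float)
E=[(0,1),(1,2),(2,3),(3,0),(4,5),(5,6),(6,7),(7,4),(0,4),(1,5),(2,6),(3,7)]
F=[((0,1,2,3),(0,0,-1)),((4,5,6,7),(0,0,1)),((0,1,5,4),(0,-1,0)),((2,3,7,6),(0,1,0)),((1,2,6,5),(1,0,0)),((0,3,7,4),(-1,0,0))]
def W(pose,P,z=0):
    c,s=np.cos(pose[2]),np.sin(pose[2]); P=np.atleast_2d(P)
    return np.c_[pose[0]+c*P[:,0]-s*P[:,1],pose[1]+s*P[:,0]+c*P[:,1],P[:,2]+z]
def silh(cam,B):  # visible edges of convex box: (edge, ) with at least one visible face
    ctr=B.mean(0); vis={}
    out=[]
    fv=[]
    for idx,_ in F:
        q=B[list(idx)]; n=np.cross(q[1]-q[0],q[2]-q[0]); m=q.mean(0)
        if n@(m-ctr)<0:n=-n
        fv.append(n@(cam.p-m)>0)
    for a,b in E:
        k=sum(v for (idx,_),v in zip(F,fv) if a in idx and b in idx)
        out.append(k)   # 1 = silhouette, 2 = inner
    return out
def score(cam,G,P0,P1,N=25):
    t=np.linspace(0.06,.94,N)[:,None]; uv=cam.proj(P0+(P1-P0)*t); d=uv[-1]-uv[0]; L=np.hypot(*d)
    if L<2:return 0,0
    n=np.array([-d[1],d[0]])/L
    gx=map_coordinates(G[0],[uv[:,1],uv[:,0]],order=1); gy=map_coordinates(G[1],[uv[:,1],uv[:,0]],order=1)
    return np.mean(np.abs(np.minimum(np.abs(gx*n[0]+gy*n[1]),20)))*L,L
def multistart(f,x0,sp,n=60,seed=0):
    r=np.random.default_rng(seed);best=None
    for i in range(n):
        x=np.array(x0)+(r.uniform(-1,1,len(x0))*sp if i else 0)
        o=minimize(f,x,method="Nelder-Mead",options=dict(xatol=1e-5,fatol=1e-5,initial_simplex=np.vstack([x]+[x+np.eye(len(x0))[k]*np.array(sp)[k]*.3 for k in range(len(x0))])))
        if best is None or o.fun<best.fun:best=o
    return best
E
python3 - <<'E'
from fit import *
for n in cams:
    d=np.load(f"{n}0_d.npy");X=cams[n].cloud(d)
    m=(X[...,0]>.3)&(X[...,0]<.8)&(abs(X[...,1])<.45)&(abs(X[...,2])<.012)&(d>0)
    A=np.c_[X[m][:,:2]-[.55,0],np.ones(m.sum())];c,*_=np.linalg.lstsq(A,X[m][:,2],rcond=None);print(n,"table plane",c,np.std(X[m][:,2]-A@c))
t=cams["top"];s=cams["side"]
print("knob top ",t.atz([168,253],.022),"side",s.atz([156,203],.022))
print("photo",t.atz([272,188],.05)); print("cell top",t.atz([360,240],.03),"side",s.atz([338,300],.035))
E
```

```text
top table plane [0.00047861 0.00050797 0.00094729] 0.0029701608420703183
side table plane [0.00208562 0.00040931 0.00063514] 0.0021591035060186514
knob top  [[0.4191178  0.34290523 0.022     ]] side [[0.42073176 0.3431339  0.022     ]]
photo [[ 0.63565076 -0.01360077  0.05      ]]
cell top [[ 0.45880985 -0.31014583  0.03      ]] side [[ 0.46752312 -0.32458777  0.035     ]]
```

```bash
cat > run1.py <<'E'
from fit import *
import sys
tag=sys.argv[1] if len(sys.argv)>1 else "0"
def fitbox(bx,x0,sp,names=("top","side"),edges=None,s=.8,n=40):
    Gs={k:grads(k,tag,s) for k in names}
    def f(p):
        tot=0
        for k in names:
            B=W(p,bx);v=silh(cams[k],B); a=L=0
            for (e,w) in zip(E,v):
                if w==1 or (edges=="all" and w==2):
                    q,l=score(cams[k],Gs[k],B[e[0]],B[e[1]]);a+=q;L+=l
            tot+=a/L
        return -tot
    return multistart(f,x0,sp,n)
if __name__=="__main__":
    kb=box(-.022,.022,-.013,.013,0,.044)
    for nm in(("top","side"),("top",),("side",)):
        o=fitbox(kb,[.42,.343,1.57],[.012,.012,.3],nm); print("knob",nm,o.x.round(4),np.degrees(o.x[2]).round(1),o.fun)
    rb=box(-.064,.064,-.023,.023,0,.014)
    for nm in(("top","side"),("top",),("side",)):
        o=fitbox(rb,[.49,-.33,1.2],[.025,.025,.35],nm); print("rack",nm,o.x.round(4),np.degrees(o.x[2]).round(1),o.fun)
    pb=box(-.042,.042,-.18,.18,0,.022)
    for nm in(("top","side"),("top",),("side",)):
        o=fitbox(pb,[.635,-.013,0.05],[.02,.03,.1],nm); print("phot",nm,o.x.round(4),np.degrees(o.x[2]).round(1),o.fun)
E
python3 run1.py
```

```text
knob ('top', 'side') [0.4206 0.343  3.1271] 179.2 -39.81102264779466
knob ('top',) [0.4194 0.3444 3.0533] 174.9 -19.93850732587651
knob ('side',) [0.4207 0.3413 3.0749] 176.2 -20.000000000000007
rack ('top', 'side') [ 0.4905 -0.3825  1.8267] 104.7 -10.600664805101928
rack ('top',) [ 0.5096 -0.3823  1.5316] 87.8 -5.954555818534105
rack ('side',) [ 0.4922 -0.3151  0.4163] 23.9 -5.7867138725736345
phot ('top', 'side') [ 0.6418 -0.0176  0.1082] 6.2 -29.148171747283577
phot ('top',) [ 0.645  -0.0179  0.076 ] 4.4 -15.683194026528072
phot ('side',) [ 0.6413 -0.0175  0.1115] 6.4 -14.150026410844262
```

```bash
sed -i 's/,20)))\*L/,CAP)))*L/; s/^cams=/CAP=60\ncams=/' fit.py
cat > run2.py <<'E'
from run1 import *
import fit
kb=box(-.022,.022,-.013,.013,0,.044)
for nm in(("top","side"),("top",),("side",)):
    o=fitbox(kb,[.42,.343,0],[.01,.01,.3],nm); print("knob",nm,o.x.round(4),np.degrees(o.x[2]).round(1),o.fun)
c=cams["top"].atz([366.6,231],.014)[0];print(c)
rb=box(-.064,.064,-.023,.023,0,.014)
for nm in(("top","side"),("top",),("side",)):
    o=fitbox(rb,[c[0],c[1],-.4],[.01,.01,.15],nm,edges="all"); print("rack",nm,o.x.round(4),np.degrees(o.x[2]).round(1),o.fun)
fit.CAP=25
pb=box(-.042,.042,-.18,.18,0,.022)
for nm in(("top","side"),("top",),("side",)):
    o=fitbox(pb,[.64,-.017,0.09],[.01,.01,.05],nm); print("phot",nm,o.x.round(4),np.degrees(o.x[2]).round(1),o.fun)
E
python3 run2.py
```

```text
knob ('top', 'side') [ 0.4203  0.3442 -0.0667] -3.8 -60.720401272505406
knob ('top',) [ 0.42    0.3448 -0.0713] -4.1 -29.97692426990056
knob ('side',) [ 0.4203  0.3431 -0.1412] -8.1 -31.153056323987588
[ 0.49030851 -0.33686855  0.014     ]
rack ('top', 'side') [ 0.4906 -0.329  -0.4264] -24.4 -18.43334081032333
rack ('top',) [ 0.4894 -0.3299 -0.4379] -25.1 -11.90239485680591
rack ('side',) [ 0.4928 -0.3391 -0.415 ] -23.8 -11.839302008574553
phot ('top', 'side') [ 0.6418 -0.0168  0.1116] 6.4 -34.65507572043305
phot ('top',) [ 0.6448 -0.0178  0.0848] 4.9 -18.572805853045505
phot ('side',) [ 0.6418 -0.0164  0.112 ] 6.4 -16.592720868279518
```

```bash
cat > ov.py <<'E'
from fit import *
def overlay(n,tag,boxes,pts,u0,v0,u1,v1,k,fn):
    p=np.load(f"{n}{tag}_p.npy");im=cv2.cvtColor(p[v0:v1,u0:u1],cv2.COLOR_RGB2BGR);im=cv2.resize(im,None,fx=k,fy=k,interpolation=cv2.INTER_CUBIC)
    im=cv2.convertScaleAbs(im,alpha=1.3,beta=15)
    f=lambda P:tuple(int(round(x)) for x in (cams[n].proj(P)[0]-[u0,v0]+.5)*k-.5)
    for B,col in boxes:
        for (a,b),w in zip(E,silh(cams[n],B)):
            if w: cv2.line(im,f(B[a]),f(B[b]),col,1,cv2.LINE_AA)
    for P,col in pts:
        cv2.circle(im,f(P),2,col,-1)
    cv2.imwrite(fn,im)
def photo(p,sh=0.1):
    b=[(W(p,box(-.042,.042,-.18,.18,0,.022)),(0,255,0)),(W(p,box(-.032,.032,.090,.136,.022,.105)),(0,0,255))]
    sp=np.array([0,.113,0.]);c,s=np.cos(sh),np.sin(sh)
    q=box(-.007,.007,-.007,.007,.114,.136);q=np.c_[c*q[:,0]-s*q[:,1],s*q[:,0]+c*q[:,1]+.113,q[:,2]]
    b.append((W(p,q),(255,0,0)))
    return b
E
cat > run3.py <<'E'
from ov import *
P=[.6418,-.0168,.1116];K=[.4203,.3442,-.08];Rk=[.4906,-.329,-.4264]
for n,w in(("top",(210,160,340,212,6)),("side",(225,165,360,255,5))):
    overlay(n,"0",photo(P),[],*w,f"pics/ov_ph_{n}.png")
kb=[(W(K,box(-.022,.022,-.013,.013,0,.044)),(0,255,0))]
rb=[(W(Rk,box(-.064,.064,-.023,.023,0,.014)),(0,255,0)),(W(Rk,box(-.046,-.018,-.011,.011,.004,.064)),(0,0,255)),(W(Rk,box(.018,.046,-.011,.011,.004,.040)),(0,0,255))]
overlay("top","0",kb,[],150,235,190,270,10,"pics/a.png");overlay("side","0",kb,[],140,185,175,220,10,"pics/b.png")
overlay("top","0",rb,[],345,200,395,260,8,"pics/c.png");overlay("side","0",rb,[],310,275,390,325,8,"pics/d.png")
a,b,c,d=[cv2.imread(f"pics/{x}.png") for x in "abcd"]
cv2.imwrite("pics/ov_k.png",np.hstack([a,b[:350]]));cv2.imwrite("pics/ov_r1.png",c);cv2.imwrite("pics/ov_r2.png",d)
E
python3 run3.py
```

```text
(no output)
```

View pics/ov_ph_top.png

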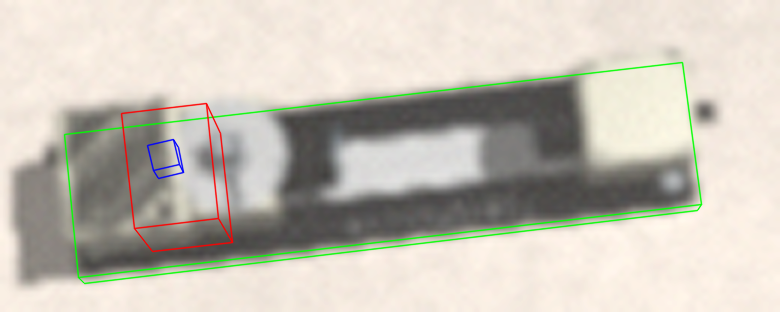

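View pics/ov_ph_side.png

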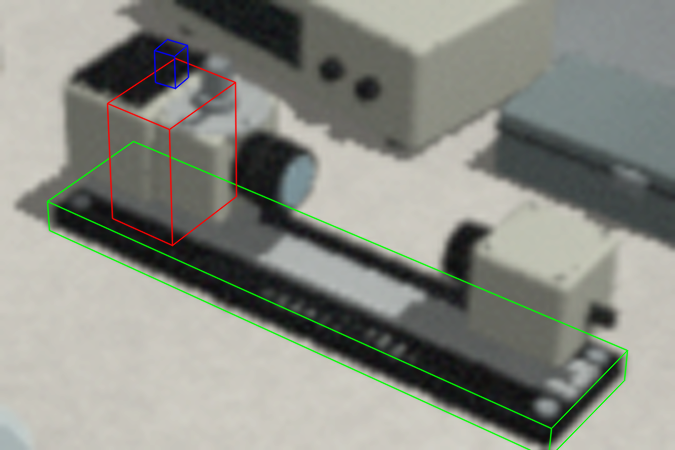

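View pics/ov_k.png

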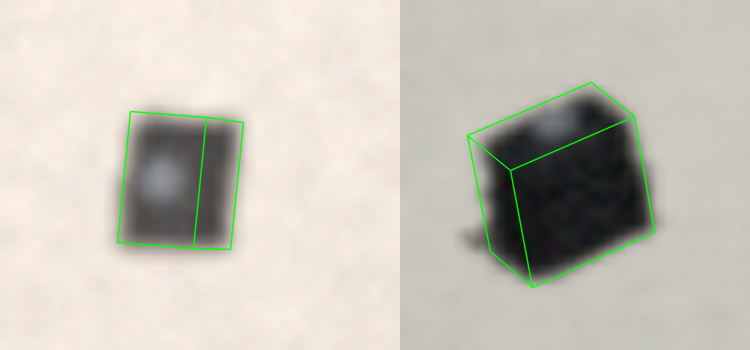

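View pics/ov_r1.png

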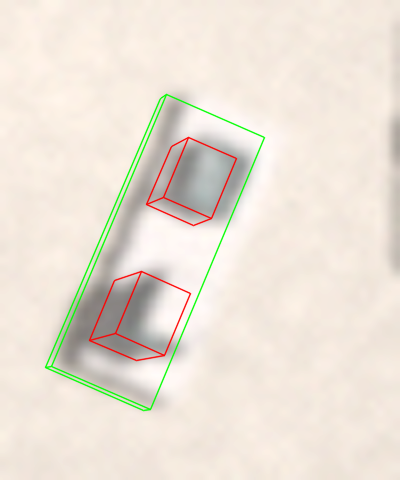

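View pics/ov_r2.png

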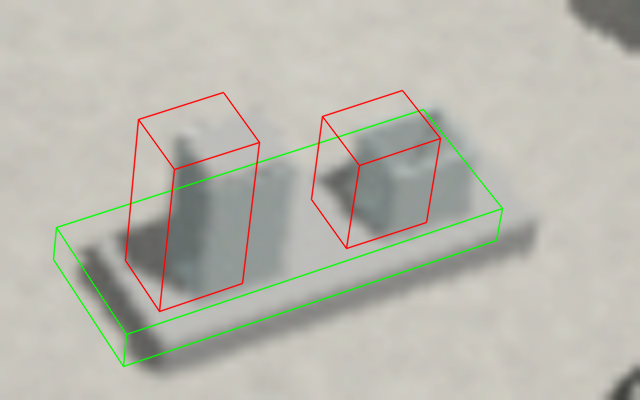

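Run:
```python
from fit import *
T=np.load("top0_p.npy");S=np.load("side0_p.npy")
crop(T,232,172,264,204,18,"pics/t_sp.png");crop(S,250,165,290,205,14,"pics/s_sp.png")
a=cv2.imread("pics/t_sp.png");b=cv2.imread("pics/s_sp.png")
cv2.imwrite("pics/sp.png",cv2.convertScaleAbs(np.hstack([a[:560,:],b[:560]])[:, :],alpha=1.4)[:560:,:1130]);
i=cv2.imread("pics/sp.png");cv2.imwrite("pics/sp.png",cv2.resize(i,None,fx=.7,fy=.7))
print(cams["top"].atz([247,184.9],.136),cams["side"].atz([268,178.5],.136))
```

```text
[[0.63032809 0.06296767 0.136     ]] [[0.63005675 0.05859722 0.136     ]]
```

View pics/sp.png

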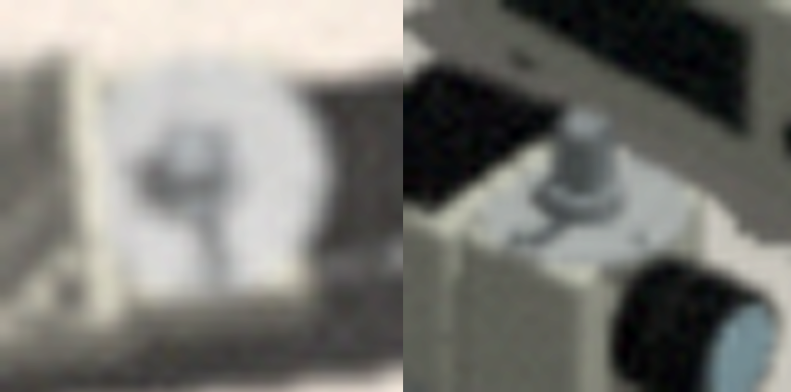

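```bash
cat > run4.py <<'E'
from ov import *
import fit
fit.CAP=20
tag="0"
Gs={k:grads(k,tag,.8) for k in cams}
def cost(names):
    def f(p):
        x,y,th,c=p; tot=0
        for k in names:
            B=W((x,y,th),box(-.042,.042,c-.18,c+.18,0,.022)); a=L=0
            for i,(e,w) in enumerate(zip(E,silh(cams[k],B))):
                if w==1 or e in((4,5),(7,4)) :
                    q,l=score(cams[k],Gs[k],B[e[0]],B[e[1]]);a+=q;L+=l
            B=W((x,y,th),box(-.032,.032,.090,.136,.022,.105))
            for e in ((4,5),(7,4)) if k=="top" else ((4,5),(7,4),(0,4)):
                q,l=score(cams[k],Gs[k],B[e[0]],B[e[1]]);a+=q;L+=l
            tot+=a/L
        return -tot
    return f
for nm in(("top","side"),("top",),("side",)):
    o=multistart(cost(nm),[.642,-.048,.1,.03],[.01,.012,.05,.02],60); print(nm,o.x.round(4),np.degrees(o.x[2]).round(2),o.fun, "spindle",W(o.x,[[0,.113,.136]]).round(4))
    if len(nm)==2:best=o.x
def ph(p,c):
    b=[(W(p,box(-.042,.042,c-.18,c+.18,0,.022)),(0,255,0)),(W(p,box(-.032,.032,.090,.136,.022,.105)),(0,0,255))]
    b.append((W(p,box(-.007,.007,.106,.120,.114,.136)),(255,0,0)));return b
for n,w in(("top",(210,160,340,212,6)),("side",(225,165,360,255,5))):
    overlay(n,"0",ph(best[:3],best[3]),[(W(best,[[0,0,.075]])[0],(0,0,255)),(W(best,[[0,.055,.075]])[0],(0,0,255)),(W(best,[[0,-.055,.075]])[0],(0,0,255))],*w,f"pics/ov4_{n}.png")
for n,uv in(("top",[246.9,183.4]),("side",[268.6,176.8])): print(n,cams[n].atz(uv,.136))
E
python3 run4.py
```

```text
('top', 'side') [ 0.6465 -0.0579  0.1054  0.0417] 6.04 -27.227268708470646 spindle [[0.6346 0.0545 0.136 ]]
('top',) [ 0.6476 -0.053   0.099   0.0348] 5.67 -16.671559056775667 spindle [[0.6364 0.0594 0.136 ]]
('side',) [ 0.6463 -0.0588  0.1062  0.0476] 6.08 -11.234742962185535 spindle [[0.6343 0.0536 0.136 ]]
top [[0.63515589 0.06330572 0.136     ]]
side [[0.63800767 0.0638124  0.136     ]]
```

```bash
python3 -c "
import cv2,numpy as np
a=cv2.imread('pics/ov4_top.png');b=cv2.imread('pics/ov4_side.png')
cv2.imwrite('pics/ov4_b.png',b);"
```

```text
(no output)
```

View pics/ov4_top.png

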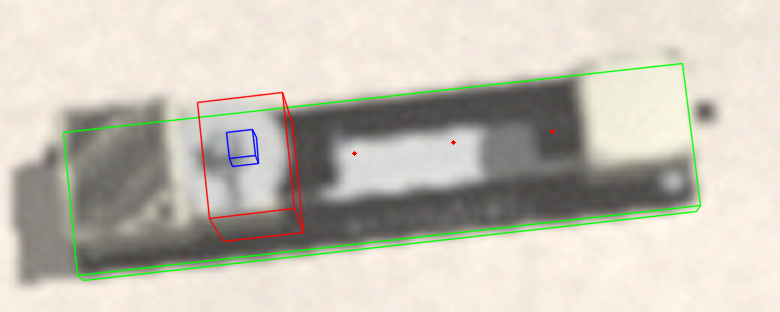

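View pics/ov4_side.png

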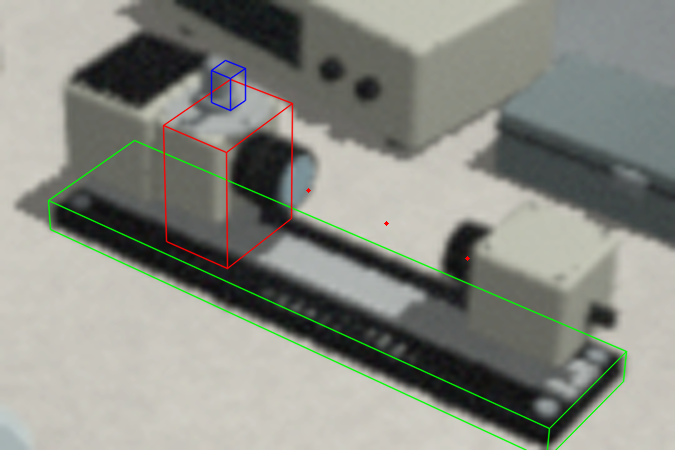

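Run:
```python
from fit import *
def t(l,z):
    q=(np.array(l,float)+.5)/6-.5+[210,160]; return cams["top"].atz(q,z).round(4)
def s(l,z):
    q=(np.array(l,float)+.5)/5-.5+[225,165]; return cams["side"].atz(q,z).round(4)
print("det top T",t([(583,78),(688,64),(692,158),(590,166)],.104))
print("det top S",s([(535,203),(618,236),(565,290),(474,254)],.104))
print("block top S -x edge",s([(152,112),(220,140)],.105)); print("block T",t([(185,210),(278,208)],.105))
print("LED top T",t([(62,112),(175,100),(190,228),(72,240)],.114));print("LED S",s([(70,88),(130,33),(212,62),(150,112)],.114))
print("rail T",t([(693,203),(80,275)],.022),"S",s([(58,203),(545,428),(622,360)],.022))
print("disc T",t([(235,155)],.106),"S",s([(222,108)],.106))
T=np.load("top0_p.npy");S=np.load("side0_p.npy")
crop(S,225,165,300,215,10,"pics/s_l.png");crop(S,300,190,355,255,10,"pics/s_dt.png")
for n in cams:
    X=cams[n].cloud(np.load(f"{n}0_d.npy")); 
    for lo,hi in((.095,.112),(.112,.122),(.125,.145)):
        m=(X[...,2]>lo)&(X[...,2]<hi)&(X[...,0]>.5)&(X[...,0]<.72)&(abs(X[...,1])<.25); Q=X[m]; print(n,lo,m.sum(), Q.min(0).round(3) if len(Q) else 0,Q.max(0).round(3) if len(Q) else 0,np.median(Q,0).round(4) if len(Q) else 0)
```

```text
det top T [[ 0.6758 -0.1285  0.104 ]
 [ 0.6832 -0.1857  0.104 ]
 [ 0.6313 -0.1868  0.104 ]
 [ 0.6273 -0.1316  0.104 ]]
det top S [[ 0.6862 -0.1314  0.104 ]
 [ 0.6921 -0.1836  0.104 ]
 [ 0.6332 -0.1919  0.104 ]
 [ 0.6256 -0.1366  0.104 ]]
block top S -x edge [[0.606  0.0887 0.105 ]
 [0.6117 0.039  0.105 ]]
block T [[0.6047 0.0871 0.105 ]
 [0.6054 0.0369 0.105 ]]
LED top T [[0.6572 0.1528 0.114 ]
 [0.6632 0.0918 0.114 ]
 [0.5934 0.0833 0.114 ]
 [0.5874 0.1466 0.114 ]]
LED S [[0.5819 0.1324 0.114 ]
 [0.65   0.1516 0.114 ]
 [0.6598 0.0915 0.114 ]
 [0.5955 0.0795 0.114 ]]
rail T [[ 0.6206 -0.1957  0.022 ]
 [ 0.5814  0.1563  0.022 ]] S [[ 0.5833  0.1509  0.022 ]
 [ 0.6176 -0.1981  0.022 ]
 [ 0.6942 -0.1941  0.022 ]]
disc T [[0.6344 0.0601 0.106 ]] S [[0.636  0.0606 0.106 ]]
top 0.095 952 [ 0.588 -0.191  0.095] [0.691 0.158 0.112] [0.6412 0.0526 0.106 ]
top 0.112 174 [0.592 0.036 0.112] [0.661 0.149 0.121] [0.628  0.1166 0.1152]
top 0.125 22 [0.627 0.057 0.131] [0.64  0.069 0.14 ] [0.6335 0.0629 0.1354]
side 0.095 784 [ 0.588 -0.192  0.095] [0.694 0.151 0.112] [0.6364 0.0372 0.1047]
side 0.112 201 [0.592 0.053 0.112] [0.667 0.151 0.122] [0.6318 0.1161 0.1141]
side 0.125 33 [0.626 0.051 0.125] [0.645 0.071 0.138] [0.6325 0.0611 0.1322]
```

View pics/s_l.png

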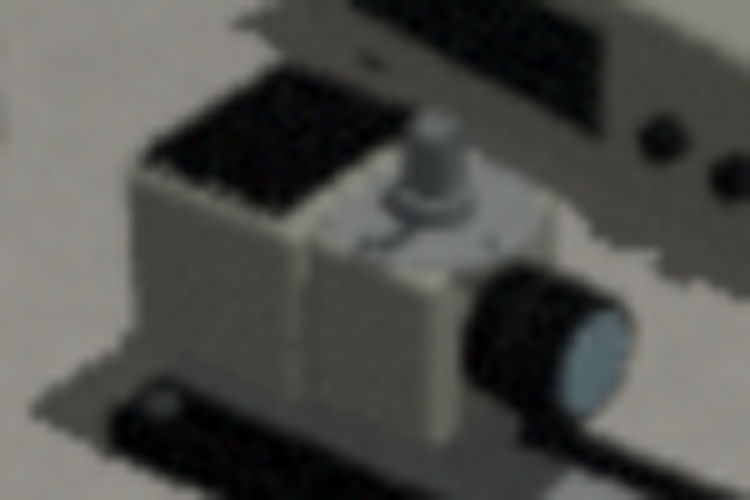

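View pics/s_dt.png

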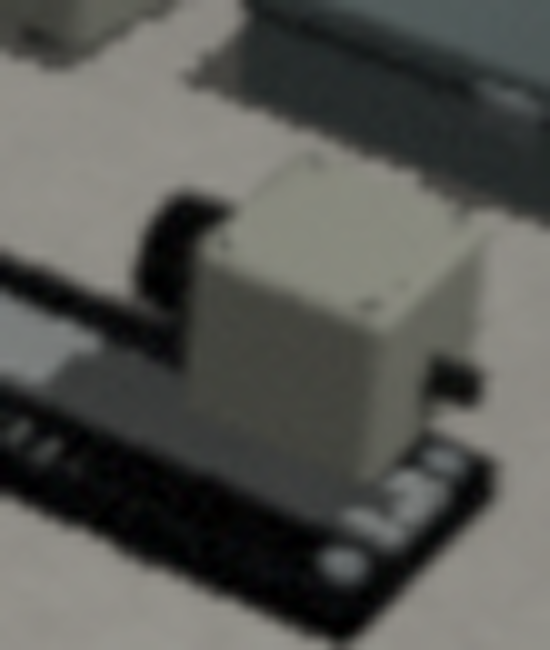

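```bash
cat > run5.py <<'E'
from fit import *
tag="0"
def alpha(n,u0,v0,u1,v1):
    g=cv2.cvtColor(np.load(f"{n}{tag}_p.npy"),cv2.COLOR_RGB2GRAY).astype(float)[v0:v1,u0:u1]
    bg=np.median(g); return np.clip((bg-g)/(bg-25),0,1.2)
win={"top":(155,238,183,268),"side":(143,187,173,217)}
A={n:alpha(n,*win[n]) for n in cams}
def render(n,B,w,k=8,s=.7):
    uv=cams[n].proj(B); h=cv2.convexHull(((uv-[w[0],w[1]]+.5)*k-.5).astype(np.float32)).astype(np.int32)
    im=np.zeros(((w[3]-w[1])*k,(w[2]-w[0])*k),np.uint8);cv2.fillConvexPoly(im,h,255)
    return cv2.GaussianBlur(cv2.resize(im.astype(float)/255,None,fx=1/k,fy=1/k,interpolation=cv2.INTER_AREA),(0,0),s)
def f(names,sc=None):
    def g(p):
        q=.95 if sc is None else sc
        t=0
        for n in names:
            r=render(n,W(p,box(-.022*p[3],.022*p[3],-.013*p[3],.013*p[3],0,.044*min(p[3],1))),win[n])
            k=(r*A[n]).sum()/(r*r).sum(); t+=((A[n]-k*r)**2).sum()
        return t
    return g
for nm in(("top","side"),("top",),("side",)):
    o=multistart(f(nm),[.42,.343,-.08,.95],[.006,.006,.3,.05],12);print(nm,o.x.round(4),np.degrees(o.x[2]).round(1),o.fun)
E
python3 run5.py
python3 - <<'E'
import sys;sys.path.insert(0,'.')
from fit import *
for n in cams:
    X=cams[n].cloud(np.load(f"{n}0_d.npy")); m=(X[...,2]>.036)&(X[...,2]<.05)&(abs(X[...,0]-.42)<.05)&(abs(X[...,1]-.343)<.05);Q=X[m];print(n,m.sum(),Q.min(0),Q.max(0),Q.mean(0))
E
```

```text
('top', 'side') [ 0.4204  0.3439 -0.1016  0.9319] -5.8 8.373652861484743
('top',) [ 0.4195  0.3448 -0.0913  0.9718] -5.2 1.2670712513893818
('side',) [ 0.4209  0.3434 -0.0201  0.9271] -1.1 5.414257725965986
top 95 [0.40198926 0.3297533  0.03600676] [0.43904442 0.35795261 0.04956773] [0.42023358 0.34339593 0.04374559]
side 81 [0.3988752  0.32788445 0.03624071] [0.44286704 0.35842597 0.04852328] [0.41941917 0.34049805 0.04238235]
```

```bash
cat > mv.py <<'E'
import json,sys,numpy as np,os
from scipy.spatial.transform import Rotation as R
F="cmd.json"
def load():
    return json.load(open(F)) if os.path.exists(F) else dict(p=[.276,.588,.248],psi=154.857)
def Rm(psi): return R.from_euler('xyz',[180,0,psi],degrees=True).as_matrix()
def row(c,x,y,z,psi):
    d=Rm(c["psi"]).T@(np.array([x,y,z])-c["p"]); dr=-((psi-c["psi"]))/8
    return [round(v*100,2) for v in d]+[0,0,round(dr,2)]
def apply(c,r):
    return dict(p=(np.array(c["p"])+Rm(c["psi"])@np.array(r[:3])/100).tolist(),psi=c["psi"]-8*r[5])
def go(*targets,save=True):
    """each target x,y,z,psi; all rows relative to the current command; last is saved as the new command"""
    c=load()
    for t in targets:
        r=row(c,*t); print(r)
    n=apply(c,r); print("->",np.round(n["p"],4),round(n["psi"],2))
    if save: json.dump(n,open(F,"w"))
E
python3 -c "
from mv import *
go((.42,.3435,.13,85))
go((.42,.3435,.032,85))"; python3 -c "
from workcell import env;s=env.state();print(s['tool_pos'],s['eef_rot'],s['time_s'])"
```

```text
[np.float64(-23.42), np.float64(-16.02), np.float64(11.8), 0, 0, 8.73]
-> [0.4199 0.3435 0.13  ] 85.02
[np.float64(0.0), np.float64(0.01), np.float64(9.8), 0, 0, 0.0]
-> [0.42   0.3435 0.032 ] 85.02
[0.2761322  0.58840099 0.24754029] [-1.79997186e+02 -1.22305686e-03  1.54860064e+02] 1.4
```

Request:
{"name": "move_arm", "arguments": {"series": [[-23.42, -16.02, 11.8, 0, 0, 8.73, -1], [-23.42, -16.02, 11.8, 0, 0, 8.73, -1], [-23.42, -16.02, 11.8, 0, 0, 8.73, -1], [-23.42, -16.02, 11.8, 0, 0, 8.73, -1], [-23.42, -16.02, 11.8, 0, 0, 8.73, -1], [-23.42, -16.02, 11.8, 0, 0, 8.73, -1], [-23.42, -16.02, 11.8, 0, 0, 8.73, -1], [-23.42, -16.02, 11.8, 0, 0, 8.73, -1]]}}

```text
time_s: 2.4
tool_pos: [0.4202, 0.3439, 0.1297]
eef_rot: [180.0, -0.0, 85.1]
ft_force: [0.2, 0.6, 0.0]
gripper_width: 0.0869
```

```bash
cat > snap.py <<'E'
import sys
from h import *
tag=sys.argv[1]
for n in("top","side"):
    p,d=grab_frame(n);np.save(f"{n}{tag}_p.npy",p);np.save(f"{n}{tag}_d.npy",d)
E
python3 snap.py 1; python3 -c "
from h import *
crop(np.load('side1_p.npy'),100,140,220,240,6,'pics/s1.png')"
```

```text
(no output)
```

View pics/s1.png

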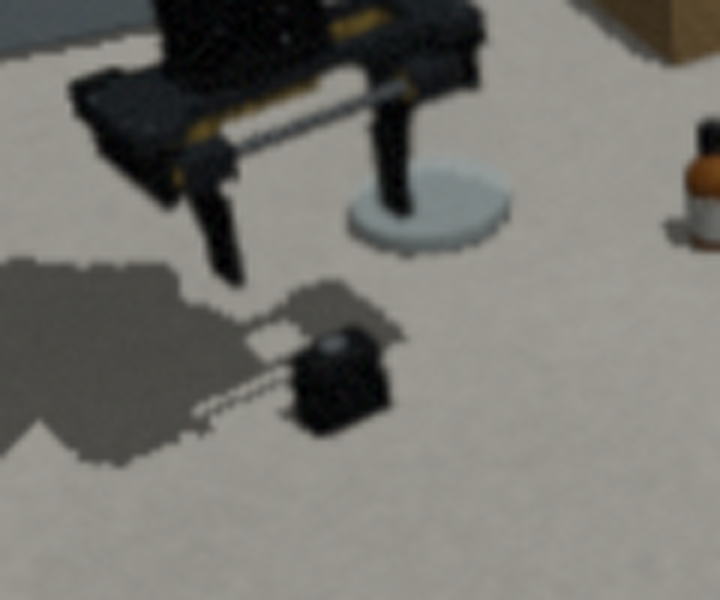

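Request:
{"name": "move_arm", "arguments": {"series": [[0, 0, 5, 0, 0, 0, -1], [0, 0, 9.8, 0, 0, 0, -1], [0, 0, 9.8, 0, 0, 0, -1], [0, 0, 9.8, 0, 0, 0, 0.2], [0, 0, 9.8, 0, 0, 0, 0.2], [0, 0, 9.8, 0, 0, 0, 0.2], [0, 0, 9.8, 0, 0, 0, 0.2], [0, 0, 9.8, 0, 0, 0, 0.2]]}}

```text
time_s: 3.5
tool_pos: [0.4201, 0.3439, 0.0318]
eef_rot: [180.0, -0.0, 85.0]
ft_force: [0.4, -0.8, 0.1]
gripper_width: 0.045
```

Request:
{"name": "move_arm", "arguments": {"series": [[0, 0, 0, 0, 0, 0, 0.2], [0, 0, 0, 0, 0, 0, 0.2]]}}

```text
time_s: 3.75
tool_pos: [0.4201, 0.3439, 0.0317]
eef_rot: [-180.0, -0.0, 85.0]
ft_force: [-0.7, -1.6, 4.2]
gripper_width: 0.0437
```

Request:
{"name": "move_arm", "arguments": {"series": [[0, 0, 0, 0, 0, 0, -1], [0, 0, 0, 0, 0, 0, -1], [0, 0, 0, 0, 0, 0, -1], [0, 0, 0, 0, 0, -1.3, -1], [0, 0, 0, 0, 0, -2.6, -1], [0, 0, 0, 0, 0, -3.9, -1], [0, 0, 0, 0, 0, -5.2, -1], [0, 0, 0, 0, 0, -6.5, -1]]}}

```text
time_s: 4.75
tool_pos: [0.4201, 0.3438, 0.0315]
eef_rot: [-180.0, 0.0, 137.4]
ft_force: [-0.4, -0.3, -0.3]
gripper_width: 0.087
```

Request:
{"name": "move_arm", "arguments": {"series": [[0, 0, 0, 0, 0, -1.25, -1], [0, 0, 0, 0, 0, -2.5, -1], [0, 0, 0, 0, 0, -3.75, -1], [0, 0, 0, 0, 0, -4.75, -1], [0, 0, 0, 0, 0, -4.75, 0.7], [0, 0, 0, 0, 0, -4.75, 0.7], [0, 0, 0, 0, 0, -4.75, 0.7], [0, 0, 0, 0, 0, -4.75, 0.7]]}}

```text
time_s: 5.75
tool_pos: [0.42, 0.3439, 0.0315]
eef_rot: [-180.0, -0.0, 175.0]
ft_force: [0.4, 0.1, 0.4]
gripper_width: 0.0549
```

Request:
{"name": "move_arm", "arguments": {"series": [[0, 0, 0, 0, 0, 0, 0.7], [0, 0, 0, 0, 0, 0, 0.7], [0, 0, 0, 0, 0, 0, 0.7], [0, 0, 0, 0, 0, 0, 0.7]]}}

```text
time_s: 6.25
tool_pos: [0.4201, 0.3439, 0.0316]
eef_rot: [180.0, -0.0, 175.0]
ft_force: [-0.5, 0.5, 0.4]
gripper_width: 0.0258
```

```bash
python3 -c "
from mv import *
json.dump(dict(p=[.42,.3435,.032],psi=175.02),open(F,'w'))
go((.42,.3435,.15,175),(.635,.0622,.2,102))
go((.635,.0622,.2,102))
"
```

```text
[np.float64(-0.0), np.float64(0.0), np.float64(-11.8), 0, 0, 0.0]
[np.float64(-23.86), np.float64(-26.16), np.float64(-16.8), 0, 0, 9.13]
-> [0.635  0.0622 0.2   ] 101.98
[np.float64(0.0), np.float64(0.0), np.float64(-0.0), 0, 0, -0.0]
-> [0.635  0.0622 0.2   ] 101.98
```

Request:
{"name": "move_arm", "arguments": {"series": [[0, 0, -6, 0, 0, 0, 0.7], [0, 0, -11.8, 0, 0, 0, 0.7], [-23.86, -26.16, -16.8, 0, 0, 9.13, 0.7], [-23.86, -26.16, -16.8, 0, 0, 9.13, 0.7], [-23.86, -26.16, -16.8, 0, 0, 9.13, 0.7], [-23.86, -26.16, -16.8, 0, 0, 9.13, 0.7], [-23.86, -26.16, -16.8, 0, 0, 9.13, 0.7], [-23.86, -26.16, -16.8, 0, 0, 9.13, 0.7]]}}

```text
time_s: 7.25
tool_pos: [0.6363, 0.0594, 0.2]
eef_rot: [180.0, 0.1, 110.1]
ft_force: [-0.3, 0.4, -0.4]
gripper_width: 0.0257
```

Request:
{"name": "move_arm", "arguments": {"series": [[0, 0, 0, 0, 0, 0, 0.7], [0, 0, 0, 0, 0, 0, 0.7], [0, 0, 0, 0, 0, 0, 0.7], [0, 0, 0, 0, 0, 0, 0.7]]}}

```text
time_s: 7.75
tool_pos: [0.6346, 0.0637, 0.1995]
eef_rot: [-180.0, -0.0, 110.7]
ft_force: [-0.3, -0.3, -0.4]
gripper_width: 0.0257
```

```bash
python3 snap.py 2; python3 -c "
from h import *
print(env.state()['tool_pos'],env.state()['eef_rot'])
crop(np.load('side2_p.npy'),220,130,320,210,7,'pics/s2.png');crop(np.load('top2_p.npy'),210,150,310,220,7,'pics/t2.png')"
```

```text
[0.63480922 0.06326792 0.19960498] [ 1.79997160e+02 -1.49509389e-02  1.10635064e+02]
```

View pics/s2.png

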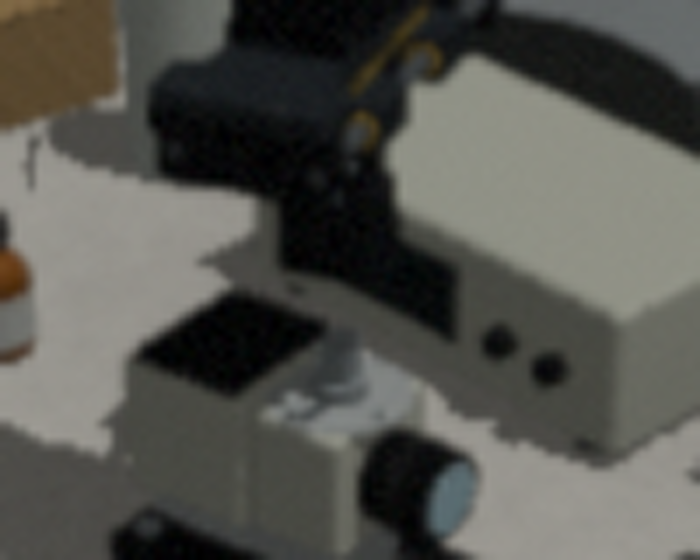

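View pics/t2.png

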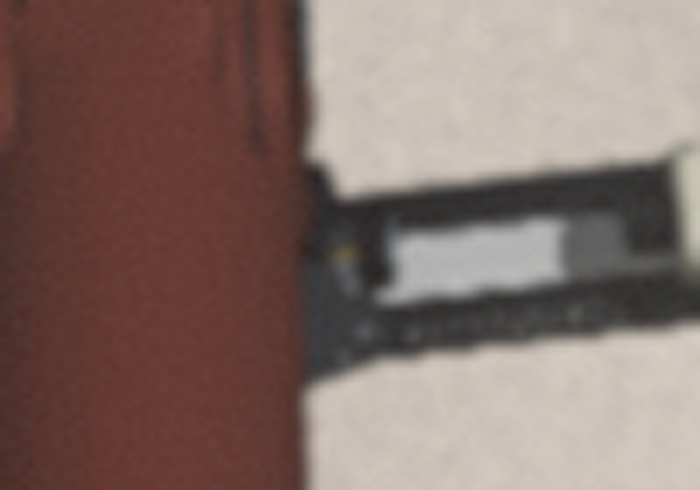

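Request:
{"name": "move_arm", "arguments": {"series": [[0, 0, 1.0, 0, 0, 1.09, 0.7], [0, 0, 2.2, 0, 0, 1.09, 0.7], [0, 0, 2.2, 0, 0, 1.09, 0.7], [0, 0, 2.2, 0, 0, 1.09, 0.7]]}}

```text
time_s: 8.35
tool_pos: [0.6351, 0.0625, 0.1777]
eef_rot: [-180.0, 0.0, 101.9]
ft_force: [0.6, 0.1, 0.4]
gripper_width: 0.0255
```

Run:
```python
from h import *
p,d=grab_frame("side");np.save("side3_p.npy",p);np.save("side3_d.npy",d)
s=env.state();print(s['tool_pos'],s['eef_rot'],s['ft_force'])
from ov import *
t=s['tool_pos'];psi=np.radians(s['eef_rot'][2])
kb=W((t[0],t[1],psi-np.pi),box(-.022,.022,-.013,.013,0,.044),t[2]-.0317)
th=np.radians(12);sp=W((.635,.0622,th),box(-.007,.007,-.007,.007,.114,.136))
overlay("side","3",[(kb,(0,255,0)),(sp,(255,0,0))],[],245,135,305,195,12,"pics/ov3.png")
overlay("side","3",[],[],245,135,305,195,12,"pics/ov3n.png")
a=cv2.imread("pics/ov3.png");b=cv2.imread("pics/ov3n.png");cv2.imwrite("pics/ov3c.png",np.hstack([a[200:700,100:500],b[200:700,100:500]]))
```

```text
[0.63526504 0.06251904 0.17793737] [1.79973204e+02 8.56265766e-04 1.01919952e+02] [-0.40290258 -0.0266664  -0.12717243]
```

View pics/ov3c.png

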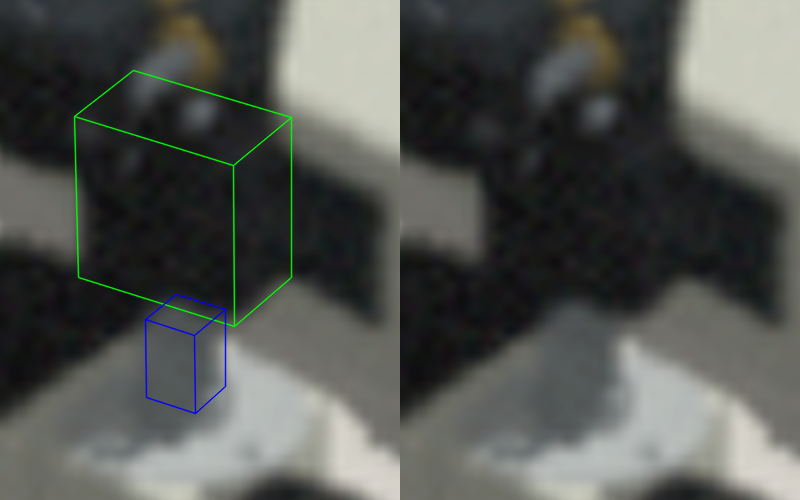

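Run:
```python
from ov import *
a=[]
for th in (6,12):
  sp=W((.635,.0622,np.radians(th)),box(-.007,.007,-.007,.007,.114,.136))
  for n,w in(("side",(256,170,281,195)),("top",(235,172,260,197))):
    overlay(n,"0",[(sp,(255,0,0))],[],*w,16,"pics/x.png");a.append(cv2.imread("pics/x.png"))
cv2.imwrite("pics/ov5.png",np.hstack(a[2:4]))
```

```text
(no output)
```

View pics/ov5.png

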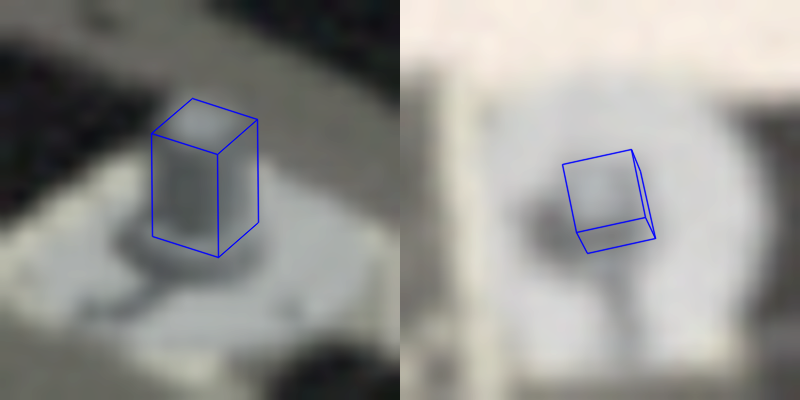

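Request:
{"name": "move_arm", "arguments": {"series": [[0.12, -0.05, 0, 0, 0, 0, 0.7], [0.12, -0.05, 0.5, 0, 0, 0, 0.7], [0.12, -0.05, 1.0, 0, 0, 0, 0.7], [0.12, -0.05, 1.2, 0, 0, 0, 0.7]]}}

```text
time_s: 8.9
tool_pos: [0.6341, 0.0636, 0.1649]
eef_rot: [-180.0, 0.0, 101.8]
ft_force: [-0.9, -0.6, -1.6]
gripper_width: 0.026
```

Request:
{"name": "move_arm", "arguments": {"series": [[0, 0, 0.2, 0, 0, 0, 0.7], [0, 0, 0.3, 0, 0, 0, 0.7], [0, 0, 0.4, 0, 0, 0, 0.7], [0, 0, 0.4, 0, 0, 0, 0.7]]}}

```text
time_s: 9.4
tool_pos: [0.6343, 0.0636, 0.1615]
eef_rot: [-180.0, 0.0, 101.8]
ft_force: [-0.4, -0.1, -1.2]
gripper_width: 0.0259
```

Request:
{"name": "move_arm", "arguments": {"series": [[0, 0, 0.3, 0, 0, 0, 0.7], [0, 0, 0.6, 0, 0, 0, 0.7], [0, 0, 0.9, 0, 0, 0, 0.7], [0, 0, 0.9, 0, 0, 0, 0.7]]}}

```text
time_s: 9.9
tool_pos: [0.6341, 0.0636, 0.1521]
eef_rot: [-180.0, 0.0, 101.8]
ft_force: [0.4, 0.8, -0.1]
gripper_width: 0.0259
```

Request:
{"name": "move_arm", "arguments": {"series": [[0, 0, 0.3, 0, 0, 0, 0.7], [0, 0, 0.55, 0, 0, 0, 0.7], [0, 0, 0.65, 0, 0, 0, 0.7], [0, 0, 0.75, 0, 0, 0, 0.7], [0, 0, 0.75, 0, 0, 0, 0.7]]}}

```text
time_s: 10.52
tool_pos: [0.6343, 0.0636, 0.1454]
eef_rot: [180.0, -0.0, 101.8]
ft_force: [-1.9, -1.3, 3.3]
gripper_width: 0.0258
```

Run:
```python
from h import *
p,d=grab_frame("side");np.save("side4_p.npy",p)
s=env.state();print(s['tool_pos'],s['eef_rot'],s['ft_force'],s['torque'])
from ov import *
t=s['tool_pos'];psi=np.radians(s['eef_rot'][2])
kb=W((t[0],t[1],psi-np.pi),box(-.022,.022,-.013,.013,0,.044),t[2]-.0317)
overlay("side","4",[(kb,(0,255,0))],[],240,140,300,200,12,"pics/a.png")
overlay("side","4",[],[],240,140,300,200,12,"pics/b.png")
a=cv2.imread("pics/a.png");b=cv2.imread("pics/b.png");cv2.imwrite("pics/ov6.png",np.hstack([a[200:700,150:550],b[200:700,150:550]]))
```

```text
[0.63434164 0.06357981 0.14539013] [ 1.79993208e+02 -4.49521530e-03  1.01839335e+02] [-2.18824818 -0.02863699  3.31393106] [-0.06926644  0.54660601 -0.02206236]
```

View pics/ov6.png

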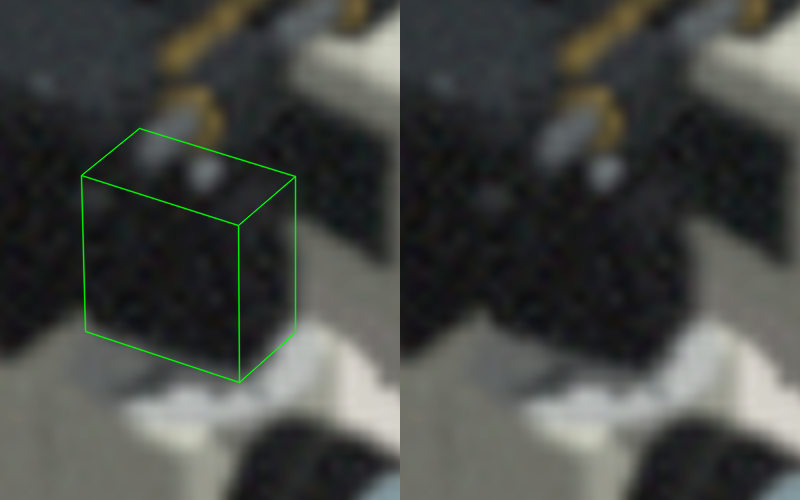

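Request:
{"name": "move_arm", "arguments": {"series": [[0, 0, 0.05, 0, 0, -1, 0.7], [0, 0, 0.05, 0, 0, -2, 0.7], [0, 0, 0.05, 0, 0, -3, 0.7], [0, 0, 0.05, 0, 0, -4, 0.7], [0, 0, 0.05, 0, 0, -5, 0.7], [0, 0, 0.05, 0, 0, -6, 0.7], [0, 0, 0.05, 0, 0, -6.8, 0.7], [0, 0, 0.05, 0, 0, -6.8, 0.7]]}}

```text
time_s: 11.58
tool_pos: [0.6349, 0.0643, 0.1453]
eef_rot: [179.9, 0.0, 156.2]
ft_force: [-0.6, 1.7, 5.2]
gripper_width: 0.026
```

```bash
cat > st.py <<'E'
from workcell import env
s=env.state();print(s['time_s'],s['tool_pos'].round(4),s['eef_rot'].round(2),s['ft_force'].round(2),s['torque'].round(3),s['joint_pos'].round(1),s['joint_torque'].round(2)[[0,2,4,6]],s['gripper_width'])
E
python3 st.py
```

```text
11.575 [0.6349 0.0643 0.1453] [1.7990e+02 5.0000e-02 1.5624e+02] [-0.59  1.66  5.23] [0.5   0.24  0.044] [-19.5  21.8  12.4  93.3  -5.1  65.3  60.4] [1.72 5.22 0.87 1.12] 0.025990980759097653
```

Request:
{"name": "move_arm", "arguments": {"series": [[0, 0, 0, 0, 0, -0.4, 0.7], [0, 0, 0, 0, 0, -0.8, 0.7], [0, 0, 0, 0, 0, -1.2, 0.7], [0, 0, 0, 0, 0, -1.2, 0.7]]}}

```text
time_s: 12.08
tool_pos: [0.6349, 0.0644, 0.1453]
eef_rot: [179.9, 0.1, 165.8]
ft_force: [-0.5, 2.1, 6.1]
gripper_width: 0.0259
```

```bash
python3 st.py
```

```text
12.075 [0.6349 0.0644 0.1453] [1.7992e+02 7.0000e-02 1.6577e+02] [-0.51  2.09  6.06] [0.561 0.243 0.007] [-18.3  21.7  10.8  93.3  -4.4  65.3  69.4] [1.54 4.92 0.8  0.43] 0.025898505559896205
```

Request:
{"name": "move_arm", "arguments": {"series": [[0, 0, 0, 0, 0, -0.2, 0.7], [0, 0, 0, 0, 0, -0.4, 0.7], [0, 0, 0, 0, 0, -0.4, 0.7]]}}

```text
time_s: 12.45
tool_pos: [0.6349, 0.0644, 0.1454]
eef_rot: [179.9, 0.1, 168.9]
ft_force: [-1.5, 2.2, 5.8]
gripper_width: 0.0261
```

```bash
python3 st.py
```

```text
12.45 [0.6349 0.0644 0.1454] [1.7992e+02 7.0000e-02 1.6894e+02] [-1.49  2.21  5.82] [ 0.489  0.22  -0.01 ] [-17.8  21.7  10.2  93.3  -4.2  65.3  72.4] [1.5  4.84 0.81 0.23] 0.026082742029652918
```

Request:
{"name": "move_arm", "arguments": {"series": [[0, 0, 0, 0, 0, -0.2, 0.7], [0, 0, 0, 0, 0, -0.4, 0.7], [0, 0, 0, 0, 0, -0.4, 0.7]]}}

```text
time_s: 12.82
tool_pos: [0.6349, 0.0644, 0.1453]
eef_rot: [179.9, 0.1, 172.1]
ft_force: [-1.3, 2.4, 5.0]
gripper_width: 0.0258
```

```bash
python3 st.py
```

```text
12.825 [0.6349 0.0644 0.1453] [1.7993e+02 7.0000e-02 1.7214e+02] [-1.28  2.39  4.99] [ 0.533  0.202 -0.076] [-17.4  21.7   9.7  93.2  -4.   65.3  75.4] [1.49 4.7  0.85 0.28] 0.025829752402542355
```

Request:
{"name": "move_arm", "arguments": {"series": [[0, 0, 0, 0, 0, -0.2, 0.7], [0, 0, 0, 0, 0, -0.4, 0.7], [0, 0, 0, 0, 0, -0.4, 0.7]]}}

```text
time_s: 13.2
tool_pos: [0.6348, 0.0644, 0.1453]
eef_rot: [179.9, 0.1, 175.3]
ft_force: [-0.9, 2.4, 5.3]
gripper_width: 0.0259
```

```bash
python3 st.py;python3 - <<'E'
from h import *
p,d=grab_frame("side");np.save("side5_p.npy",p);crop(p,240,145,300,205,10,"pics/s5.png")
E
```

```text
13.2 [0.6348 0.0644 0.1453] [1.7992e+02 7.0000e-02 1.7531e+02] [-0.94  2.36  5.26] [ 0.568  0.289 -0.374] [-17.   21.7   9.2  93.2  -3.8  65.3  78.4] [1.35 4.45 1.07 0.58] 0.025921714747282696
```

View pics/s5.png

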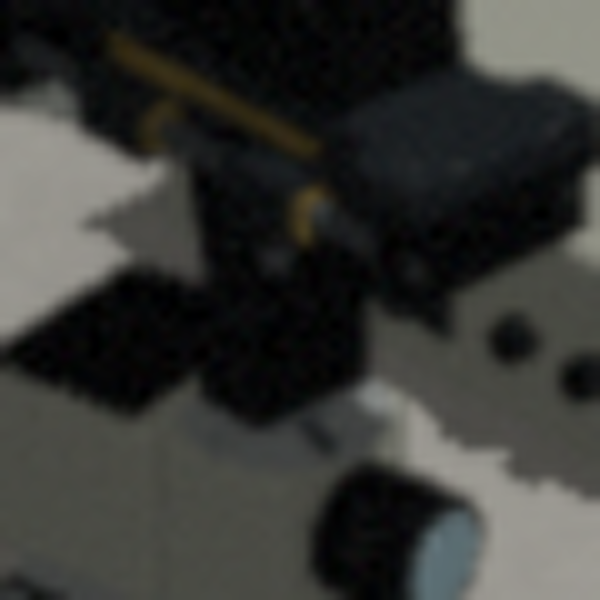

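Request:
{"name": "move_arm", "arguments": {"series": [[0, 0, 0, 0, 0, 0.2, 0.7], [0, 0, 0, 0, 0, 0.3, 0.7], [0, 0, 0, 0, 0, 0.3, -0.15], [0, 0, 0, 0, 0, 0.3, -0.15], [0, 0, 0, 0, 0, 0.3, -0.15], [0, 0, 0, 0, 0, 0.3, -0.15]]}}

```text
time_s: 14.0
tool_pos: [0.6343, 0.0635, 0.1444]
eef_rot: [-180.0, -0.0, 173.0]
ft_force: [0.7, -0.3, 0.9]
gripper_width: 0.0489
```

Request:
{"name": "move_arm", "arguments": {"series": [[0, 0, -1, 0, 0, 0.0, -0.15], [0, 0, -3, 0, 0, 0.0, -0.15], [0, 0, -6, 0, 0, 0.0, -0.15], [0, 0, -11, 0, 0, 0.0, -0.15], [0, 0, -11, 0, 0, 0.0, -0.15]]}}

```text
time_s: 14.62
tool_pos: [0.6366, 0.0637, 0.261]
eef_rot: [179.8, 0.5, 173.0]
ft_force: [0.5, 1.1, -0.1]
gripper_width: 0.0499
```

```bash
python3 st.py;python3 - <<'E'
from h import *
p,d=grab_frame("side");np.save("side6_p.npy",p);crop(p,240,145,300,205,10,"pics/s6.png")
E
```

```text
14.625 [0.6366 0.0637 0.261 ] [179.84   0.5  173.02] [ 0.48  1.13 -0.15] [ 0.037 -0.001  0.002] [-17.8  17.2  10.2  85.2  -3.1  77.3  75.7] [-0.28  2.75  0.02 -0.03] 0.04993817156777997
```

View pics/s6.png

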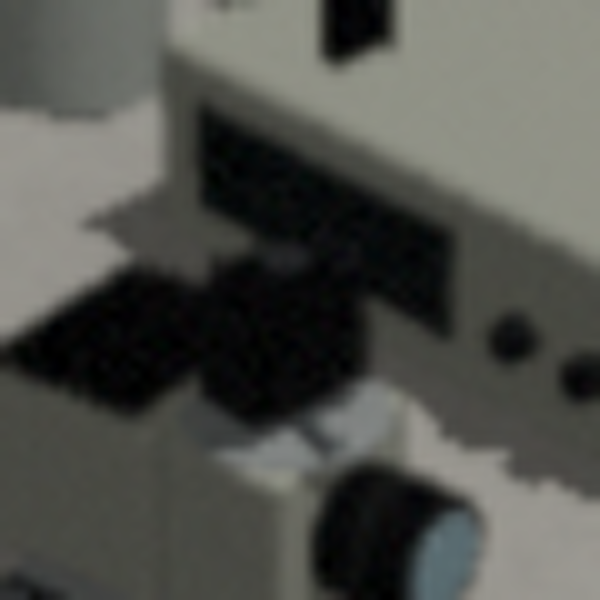

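```bash
cat > rk.py <<'E'
from ov import *
def rk(Rk,tag="0",fn="pics/rk.png",cx=-.032):
    g,r=(0,255,0),(0,0,255)
    rb=[(W(Rk,box(-.064,.064,-.023,.023,0,.014)),g),(W(Rk,box(cx-.014,cx+.014,-.011,.011,.004,.064)),r),(W(Rk,box(-cx-.014,-cx+.014,-.011,.011,.004,.040)),r)]
    overlay("top",tag,rb,[],345,200,395,260,8,"pics/c.png");overlay("side",tag,rb,[],310,275,380,325,8,"pics/d.png")
    c=cv2.imread("pics/c.png")[60:460,40:340];d=cv2.imread("pics/d.png");h=np.zeros((400,860,3),np.uint8);h[:,:300]=c;h[:,300:]=d
    cv2.imwrite(fn,h[:,:800])
if __name__=="__main__":
    rk([.4928,-.3391,-.415])
    for n,l,z in(("top",[(367.2,212),(380.5,216.5),(366,250)],.014),): print(cams[n].atz(l,z))
E
python3 rk.py
```

```text
[[ 0.55602761 -0.34095895  0.014     ]
 [ 0.54006236 -0.38662752  0.014     ]
 [ 0.42526383 -0.3329049   0.014     ]]
```

View pics/rk.png

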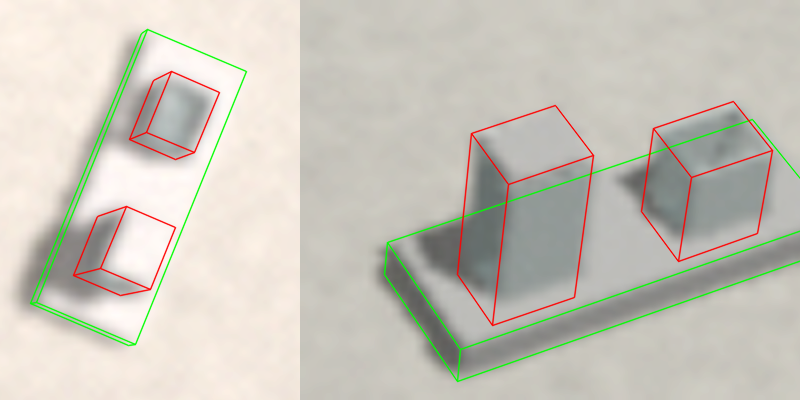

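```bash
python3 -c "
from mv import *
json.dump(dict(p=[.6343,.0633,.255],psi=173.0),open(F,'w'))
go((.4635,-.3262,.17,156.2))
"
```

```text
[np.float64(12.21), np.float64(-40.74), np.float64(8.5), 0, 0, 2.1]
-> [ 0.4635 -0.3262  0.17  ] 156.2
```

Request:
{"name": "move_arm", "arguments": {"series": [[12.21, -40.74, 8.5, 0, 0, 2.1, -0.15], [12.21, -40.74, 8.5, 0, 0, 2.1, -0.15], [12.21, -40.74, 8.5, 0, 0, 2.1, -0.15], [12.21, -40.74, 8.5, 0, 0, 2.1, -0.15], [12.21, -40.74, 8.5, 0, 0, 2.1, -0.15], [12.21, -40.74, 8.5, 0, 0, 2.1, -0.15], [12.21, -40.74, 8.5, 0, 0, 2.1, -0.15], [12.21, -40.74, 8.5, 0, 0, 2.1, -0.15]]}}

```text
time_s: 15.68
tool_pos: [0.4598, -0.3305, 0.1687]
eef_rot: [-179.9, -0.1, 155.8]
ft_force: [0.2, 1.9, -0.4]
gripper_width: 0.05
```

Request:
{"name": "move_arm", "arguments": {"series": [[0, 0, 0, 0, 0, 0, -0.15], [0, 0, 0, 0, 0, 0, -0.15], [0, 0, 0, 0, 0, 0, -0.15]]}}

```text
time_s: 16.05
tool_pos: [0.4646, -0.3248, 0.1697]
eef_rot: [180.0, 0.0, 156.4]
ft_force: [0.2, 0.4, 0.2]
gripper_width: 0.0499
```

```bash
python3 st.py; python3 snap.py 7
python3 - <<'E'
from ov import *
s=env.state();t=s['tool_pos']
crop(np.load("top7_p.npy"),210,150,410,270,4,"pics/t7.png")
overlay("side","7",[],[((t-[0,0,.025]),(0,0,255)),([t[0],t[1],.064],(0,255,0))],290,235,390,335,6,"pics/s7.png")
crop(np.load("top7_p.npy"),232,165,264,205,14,"pics/t7b.png")
E
```

```text
16.05 [ 0.4646 -0.3248  0.1697] [1.7998e+02 1.0000e-02 1.5637e+02] [0.18 0.43 0.24] [-0.014 -0.015 -0.043] [  7.9  13.2  26.1 102.6  -6.3  65.7 102.4] [ 0.11  4.59  0.06 -0.01] 0.049901884055179146
```

View pics/t7.png

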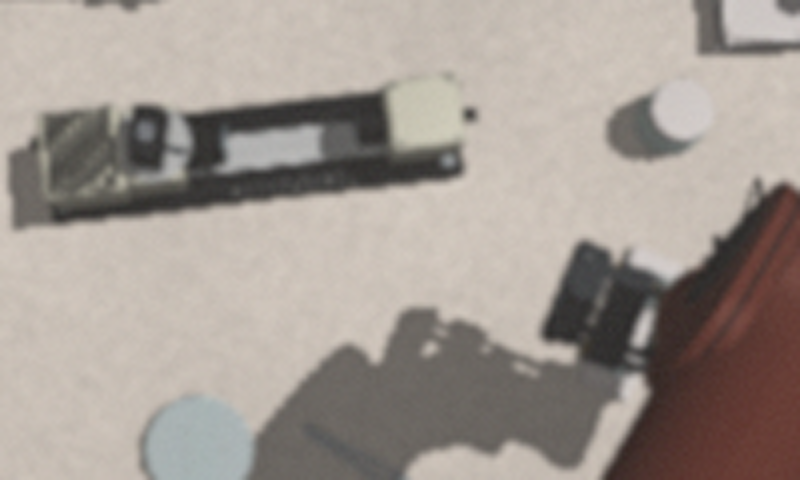

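View pics/s7.png

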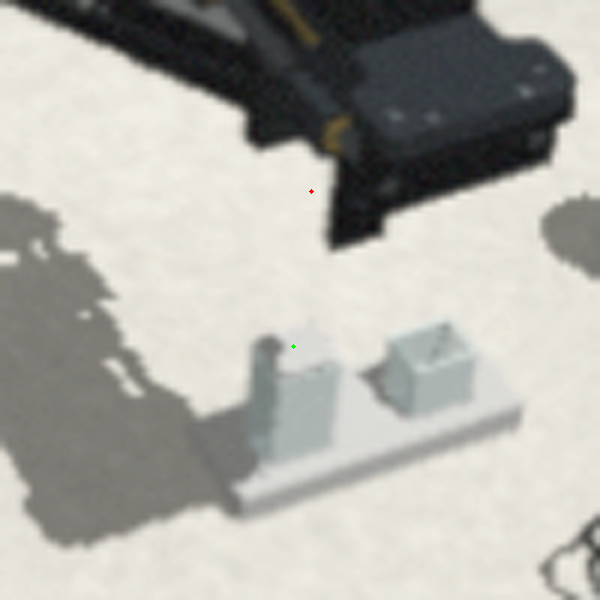

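View pics/t7b.png

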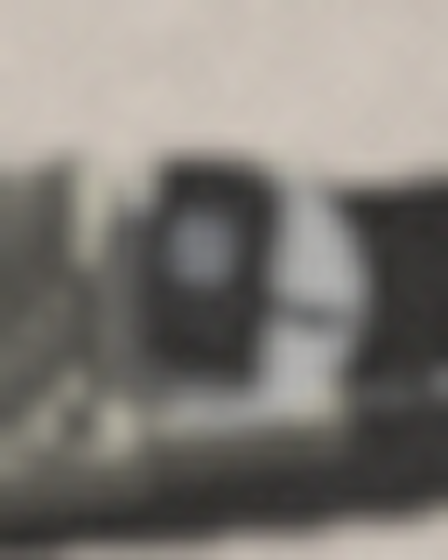

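Request:
{"name": "move_arm", "arguments": {"series": [[0, 0, 4, 0, 0, 0, -0.15], [0, 0, 8, 0, 0, 0, -0.15], [0, 0, 8, 0, 0, 0, -0.15], [0, 0, 8, 0, 0, 0, -0.15]]}}

```text
time_s: 16.65
tool_pos: [0.4645, -0.3264, 0.091]
eef_rot: [-180.0, 0.1, 156.2]
ft_force: [0.1, 0.2, 0.2]
gripper_width: 0.05
```

```bash
python3 st.py
python3 - <<'E'
from ov import *
p,d=grab_frame("side");np.save("side8_p.npy",p)
s=env.state();t=s['tool_pos'];psi=np.radians(s['eef_rot'][2])
c=W((t[0],t[1],psi-np.pi),box(-.014,.014,-.011,.011,.004,.064))
overlay("side","8",[(c,(0,0,255))],[],305,255,385,335,9,"pics/s8.png")
i=cv2.imread("pics/s8.png");cv2.imwrite("pics/s8.png",i[:590])
E
```

```text
16.65 [ 0.4645 -0.3264  0.091 ] [-1.7998e+02  8.0000e-02  1.5624e+02] [0.11 0.19 0.21] [-0.008 -0.014 -0.019] [  9.2  18.3  25.3 106.8  -9.2  56.8 104.6] [-0.11  5.7   0.03  0.01] 0.05002178147158892
```

View pics/s8.png

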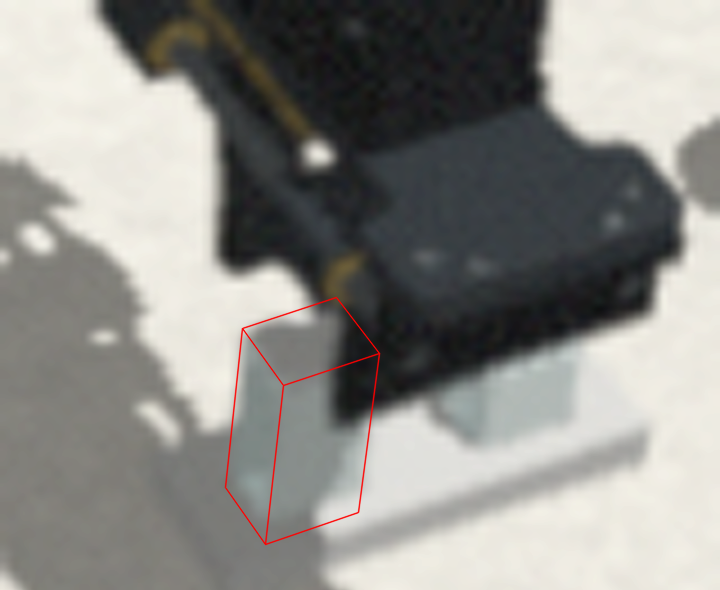

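Request:
{"name": "move_arm", "arguments": {"series": [[0, 0, 2.5, 0, 0, 0, -0.15], [0, 0, 4.2, 0, 0, 0, -0.15], [0, 0, 4.2, 0, 0, 0, -0.15], [0, 0, 4.2, 0, 0, 0, 0.3], [0, 0, 4.2, 0, 0, 0, 0.4], [0, 0, 4.2, 0, 0, 0, 0.6], [0, 0, 4.2, 0, 0, 0, 0.7], [0, 0, 4.2, 0, 0, 0, 0.7]]}}

```text
time_s: 17.7
tool_pos: [0.4638, -0.3265, 0.0479]
eef_rot: [-180.0, 0.0, 156.2]
ft_force: [-1.8, -1.6, 3.6]
gripper_width: 0.0219
```

Request:
{"name": "move_arm", "arguments": {"series": [[0, 0, 0, 0, 0, 0, 0.75], [0, 0, 0, 0, 0, 0, 0.75]]}}

```text
time_s: 17.95
tool_pos: [0.4638, -0.3265, 0.0479]
eef_rot: [-180.0, 0.0, 156.2]
ft_force: [-1.4, -1.9, 5.0]
gripper_width: 0.0217
```

```bash
python3 st.py
```

```text
17.95 [ 0.4638 -0.3265  0.0479] [-1.7998e+02  3.0000e-02  1.5622e+02] [-1.42 -1.92  4.97] [-0.392  0.504 -0.019] [ 10.1  21.6  24.4 108.6 -11.1  52.1 106.1] [-1.43  4.94 -0.7  -0.01] 0.021676309890001223
```

Request:
{"name": "move_arm", "arguments": {"series": [[0, 0, -1, 0, 0, 0, 0.75], [0, 0, -2.5, 0, 0, 0, 0.75], [0, 0, -6, 0, 0, 0, 0.75], [0, 0, -11, 0, 0, 0, 0.75], [0, 0, -15, 0, 0, 0, 0.75], [0, 0, -15, 0, 0, 0, 0.75], [0, 0, -15, 0, 0, 0, 0.75]]}}

```text
time_s: 18.82
tool_pos: [0.4637, -0.3254, 0.1976]
eef_rot: [180.0, -0.0, 156.3]
ft_force: [-0.7, 0.2, -0.6]
gripper_width: 0.0217
```

```bash
python3 st.py
python3 - <<'E'
from ov import *
p,d=grab_frame("side");np.save("side9_p.npy",p)
s=env.state();t=s['tool_pos'];psi=np.radians(s['eef_rot'][2])
c=W((t[0],t[1],psi-np.pi),box(-.014,.014,-.011,.011,0,.060),t[2]-.0439)
overlay("side","9",[(c,(0,0,255))],[],300,200,390,280,8,"pics/s9.png")
overlay("side","9",[],[],300,200,390,280,8,"pics/s9n.png")
a,b=cv2.imread("pics/s9.png")[:600,100:500],cv2.imread("pics/s9n.png")[:600,100:500];cv2.imwrite("pics/s9c.png",np.hstack([a,b]))
overlay("side","9",[],[],200,150,400,330,4,"pics/s9w.png")
E
```

```text
18.825 [ 0.4637 -0.3254  0.1976] [ 1.7997e+02 -1.0000e-02  1.5627e+02] [-0.65  0.21 -0.6 ] [-0.    -0.001  0.023] [  7.3  11.7  26.7 100.8  -5.6  68.8 101.8] [ 0.1   4.47  0.1  -0.01] 0.021684618512549443
```

View pics/s9c.png

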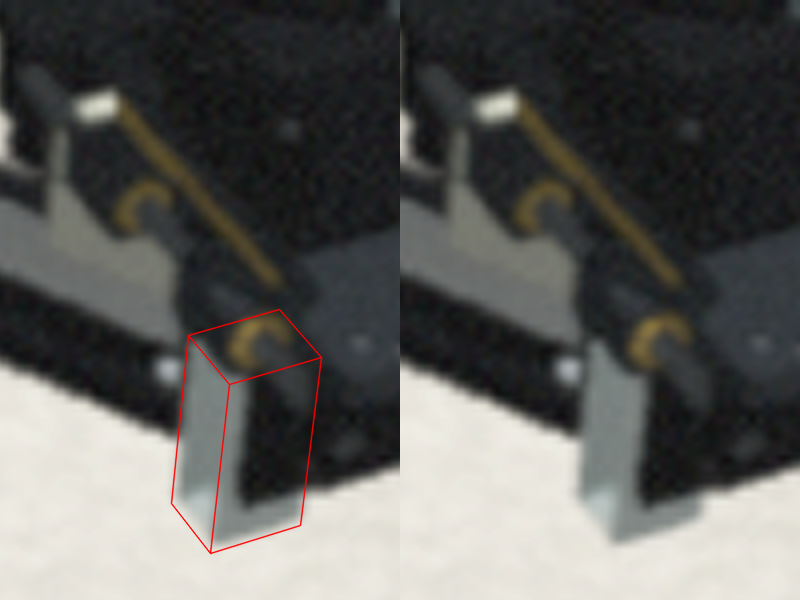

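```bash
cat > cellfit.py <<'E'
from ov import *
import sys
def run(tag,t,psi,edges,zoff=.0439):
    G=grads("side",tag,.7); res=[]
    for dx in np.arange(-6,6.1,.5):
        for dz in np.arange(-4,4.1,.5):
            B=W((t[0],t[1],psi-np.pi),box(-.014+dx/1e3,.014+dx/1e3,-.011,.011,0,.060),t[2]-zoff+dz/1e3)
            a=L=0
            for e in edges:
                q,l=score(cams["side"],G,B[e[0]],B[e[1]]);a+=q;L+=l
            res.append((a/L,dx,dz))
    res.sort(reverse=True);print(res[:8])
if __name__=="__main__":
    t=[.4637,-.3254,.1976];psi=np.radians(156.27)
    B=W((t[0],t[1],psi-np.pi),box(-.014,.014,-.011,.011,0,.060),t[2]-.0439)
    print(cams["side"].proj(B).round(1).tolist(), silh(cams["side"],B))
    run("9",t,psi,[(3,0),(0,1),(3,7)])
    run("9",t,psi,[(3,0),(0,1),(3,7),(0,4)])
    run("9",t,psi,[(3,0),(3,7)])
E
python3 cellfit.py
```

```text
[[338.5, 268.4], [349.7, 264.9], [344.6, 258.8], [333.6, 262.2], [340.8, 247.2], [352.4, 243.8], [347.1, 237.8], [335.7, 241.1]] [np.int64(1), np.int64(0), np.int64(0), np.int64(1), np.int64(2), np.int64(1), np.int64(1), np.int64(2), np.int64(2), np.int64(1), np.int64(0), np.int64(1)]
[(np.float64(17.648690762934223), np.float64(1.0), np.float64(1.5)), (np.float64(17.599541312825448), np.float64(1.0), np.float64(2.0)), (np.float64(17.55856518087266), np.float64(1.0), np.float64(1.0)), (np.float64(17.55648072284214), np.float64(0.5), np.float64(1.5)), (np.float64(17.54548230736209), np.float64(0.5), np.float64(2.0)), (np.float64(17.495698293188457), np.float64(1.0), np.float64(2.5)), (np.float64(17.49110790645673), np.float64(1.5), np.float64(1.5)), (np.float64(17.451908800027088), np.float64(1.5), np.float64(2.0))]
[(np.float64(15.562399170858765), np.float64(2.5), np.float64(1.5)), (np.float64(15.549370466737907), np.float64(2.5), np.float64(2.0)), (np.float64(15.513295546124517), np.float64(2.5), np.float64(1.0)), (np.float64(15.50751906917275), np.float64(2.0), np.float64(1.5)), (np.float64(15.504193891187509), np.float64(2.0), np.float64(2.0)), (np.float64(15.488898141972506), np.float64(3.0), np.float64(1.5)), (np.float64(15.47843980625487), np.float64(3.0), np.float64(2.0)), (np.float64(15.477623320272004), np.float64(2.0), np.float64(1.0))]
[(np.float64(15.187461339263137), np.float64(1.0), np.float64(0.5)), (np.float64(15.156759761327598), np.float64(1.0), np.float64(1.0)), (np.float64(15.145287713153301), np.float64(1.0), np.float64(0.0)), (np.float64(15.11750291146785), np.float64(1.0), np.float64(-0.5)), (np.float64(15.09582765133571), np.float64(1.0), np.float64(1.5)), (np.float64(15.078957215574825), np.float64(1.0), np.float64(-1.0)), (np.float64(15.074800119154558), np.float64(1.5), np.float64(0.0)), (np.float64(15.054920448160273), np.float64(1.5), np.float64(0.5))]
```

Run:
```python
from ov import *
sp=np.array([.6346,.0640]);
for yaw in (6.1,):
    th=np.radians(yaw);g=sp+.113*np.array([np.sin(th),-np.cos(th)]);print(yaw,g)
    P=(g[0],g[1],th)
    a=np.linspace(0,2*np.pi,60,endpoint=False)
    pts=[]
    for y,r in((.055,.021),(-.055,.018)):
        pts+= [(W(P,[[r*np.cos(q),y,.075+r*np.sin(q)]])[0],(0,0,255)) for q in a]
    pts.append((W(P,[[0,0,.075]])[0],(0,255,255)))
    bx=[(W(P,box(-.032,.032,.090,.136,.022,.105)),(0,255,0))]
    overlay("side","9",bx,pts,250,165,350,240,8,"pics/g_s.png")
    overlay("top","7",bx,pts,225,160,325,210,8,"pics/g_t.png")
```

```text
6.1 [ 0.64660784 -0.04836019]
```

View pics/g_s.png

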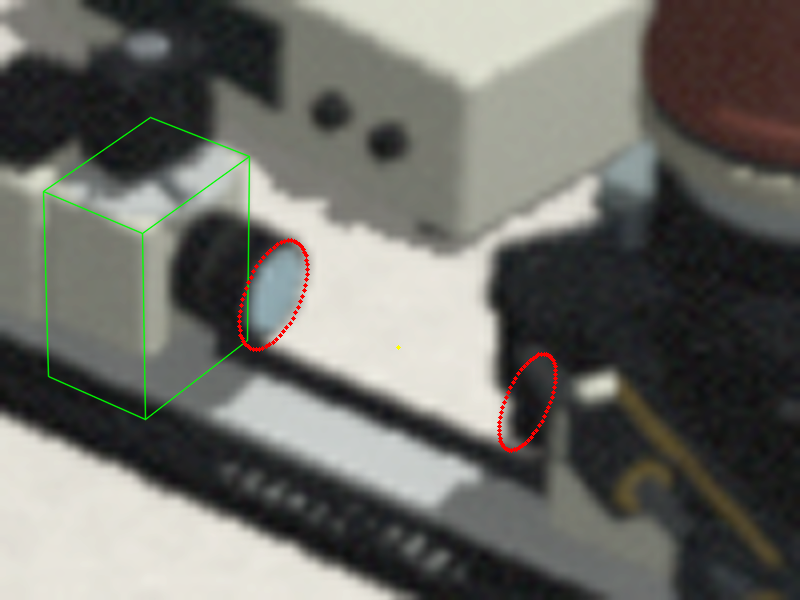

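View pics/g_t.png

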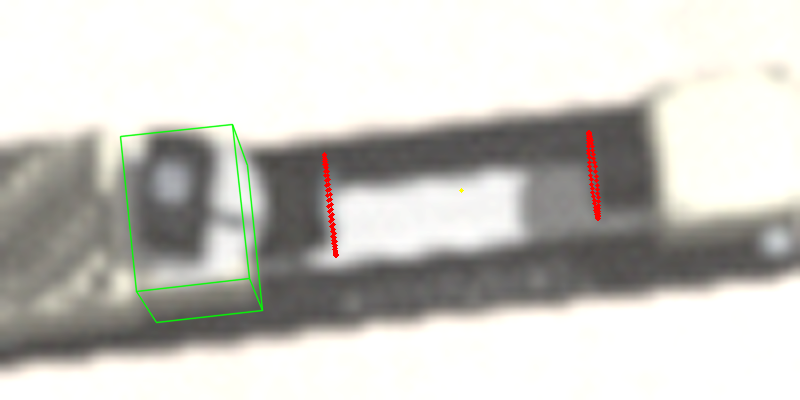

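Run:
```python
from ov import *
th=np.radians(6.1);P=(.6466,-.0484,th)
a=np.linspace(0,2*np.pi,60,endpoint=False);pts=[]
for y,r in((.055,.021),(-.055,.018)): pts+= [(W(P,[[r*np.cos(q),y,.075+r*np.sin(q)]])[0],(0,0,255)) for q in a]
overlay("side","0",[],pts,265,185,345,240,10,"pics/g_s0.png")
```

```text
(no output)
```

View pics/g_s0.png

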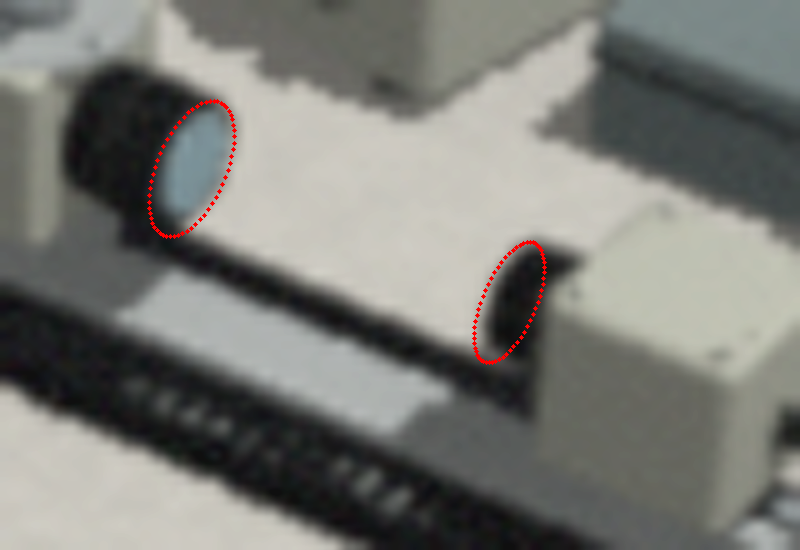

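```bash
python3 -c "
from mv import *
json.dump(dict(p=[.4635,-.3262,.198],psi=156.2),open(F,'w'))
go((.6465,-.0478,.2,96.1))
"
```

```text
[np.float64(-5.51), np.float64(32.86), np.float64(-0.2), 0, 0, 7.51]
-> [ 0.6465 -0.0478  0.2   ] 96.12
```

Request:
{"name": "move_arm", "arguments": {"series": [[-0.5, 3, -0.2, 0, 0, 0.7, 0.75], [-1.2, 7.2, -0.2, 0, 0, 1.7, 0.75], [-2, 12, -0.2, 0, 0, 2.8, 0.75], [-2.9, 17.3, -0.2, 0, 0, 4, 0.75], [-3.8, 22.6, -0.2, 0, 0, 5.2, 0.75], [-4.6, 27.4, -0.2, 0, 0, 6.3, 0.75], [-5.2, 31, -0.2, 0, 0, 7.1, 0.75], [-5.51, 32.86, -0.2, 0, 0, 7.51, 0.75]]}}

```text
time_s: 19.88
tool_pos: [0.6467, -0.0445, 0.1976]
eef_rot: [-179.8, -0.0, 96.2]
ft_force: [-0.2, 0.1, -1.1]
gripper_width: 0.0216
```

Request:
{"name": "move_arm", "arguments": {"series": [[0, 0, 0, 0, 0, 0, 0.75], [0, 0, 0, 0, 0, 0, 0.75], [0, 0, 0, 0, 0, 0, 0.75], [0, 0, 0, 0, 0, 0, 0.75]]}}

```text
time_s: 20.38
tool_pos: [0.6463, -0.0484, 0.1997]
eef_rot: [180.0, 0.0, 96.1]
ft_force: [-0.9, -0.1, -0.2]
gripper_width: 0.0222
```

```bash
python3 st.py
python3 - <<'E'
from ov import *
p,d=grab_frame("side");np.save("side10_p.npy",p)
s=env.state();t=s['tool_pos'];psi=np.radians(s['eef_rot'][2])
c=W((t[0],t[1],psi-np.pi),box(-.014,.014,-.011,.011,0,.060),t[2]-.0439)
overlay("side","10",[(c,(0,0,255))],[],260,140,340,240,8,"pics/s10.png")
i=cv2.imread("pics/s10.png");cv2.imwrite("pics/s10.png",i[:600])
E
```

```text
20.375 [ 0.6463 -0.0484  0.1997] [180.    0.   96.1] [-0.89 -0.06 -0.21] [-0.034  0.059 -0.04 ] [-18.4  21.4  24.3  88.8  -9.1  71.7  13.4] [ 0.02  7.1  -0.03  0.02] 0.022179749346417407
```

View pics/s10.png

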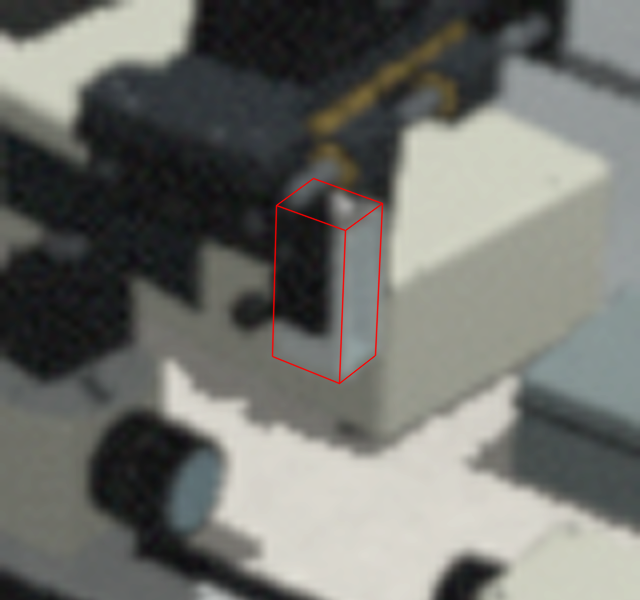

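Request:
{"name": "move_arm", "arguments": {"series": [[0, 0, 2, 0, 0, 0, 0.75], [0, 0, 4.5, 0, 0, 0, 0.75], [0, 0, 6.5, 0, 0, 0, 0.75], [0, 0, 8, 0, 0, 0, 0.75], [0, 0, 8, 0, 0, 0, 0.75], [0, 0, 8, 0, 0, 0, 0.75]]}}

```text
time_s: 21.18
tool_pos: [0.6471, -0.0476, 0.1202]
eef_rot: [179.9, 0.0, 96.2]
ft_force: [0.8, 0.5, -0.2]
gripper_width: 0.0221
```

Request:
{"name": "move_arm", "arguments": {"series": [[0, 0, 1, 0, 0, 0, 0.75], [0, 0, 2, 0, 0, 0, 0.75], [0, 0, 2.7, 0, 0, 0, 0.75], [0, 0, 3.1, 0, 0, 0, 0.75], [0, 0, 3.1, 0, 0, 0, 0.75], [0, 0, 3.1, 0, 0, 0, 0.75], [0, 0, 3.1, 0, 0, 0, 0.75]]}}

```text
time_s: 22.05
tool_pos: [0.6468, -0.0475, 0.0889]
eef_rot: [180.0, 0.0, 96.2]
ft_force: [-0.2, 0.9, -0.4]
gripper_width: 0.0215
```

```bash
python3 st.py; python3 snap.py 11
python3 - <<'E'
from ov import *
s=env.state();t=s['tool_pos'];psi=np.radians(s['eef_rot'][2])
c=W((t[0],t[1],psi-np.pi),box(-.013,.015,-.011,.011,0,.060),t[2]-.0439)
P=(.6466,-.0488,np.radians(6.1));a=np.linspace(0,2*np.pi,60,endpoint=False);pts=[]
for y,r in((.055,.021),(-.055,.018)): pts+= [(W(P,[[r*np.cos(q),y,.075+r*np.sin(q)]])[0],(0,255,0)) for q in a]
overlay("side","11",[(c,(0,0,255))],pts,260,165,340,235,8,"pics/s11.png")
overlay("side","11",[],[],260,165,340,235,8,"pics/s11n.png")
crop(np.load("top11_p.npy"),170,120,410,270,3,"pics/t11.png")
crop(np.load("side11_p.npy"),100,100,500,400,2,"pics/s11w.png")
E
```

```text
22.05 [ 0.6468 -0.0475  0.0889] [179.97   0.    96.16] [-0.16  0.92 -0.36] [-0.094  0.041  0.059] [-17.2  27.1  22.8  95.  -11.7  60.3  15.3] [ 0.    8.33 -0.04 -0.  ] 0.021474867606688052
```

View pics/s11.png

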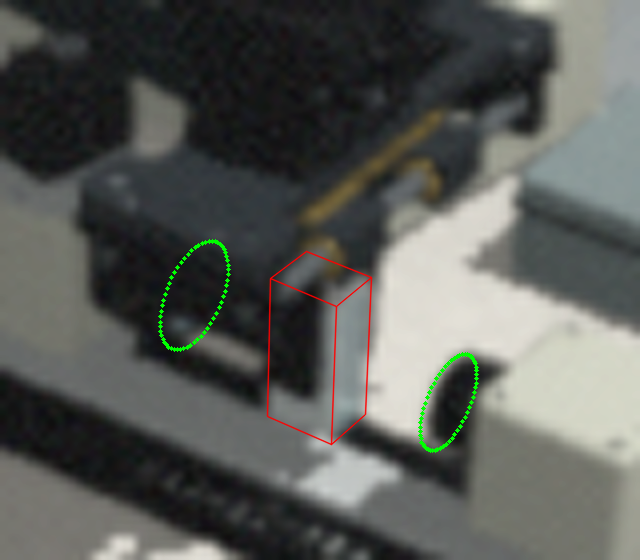

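View pics/s11n.png

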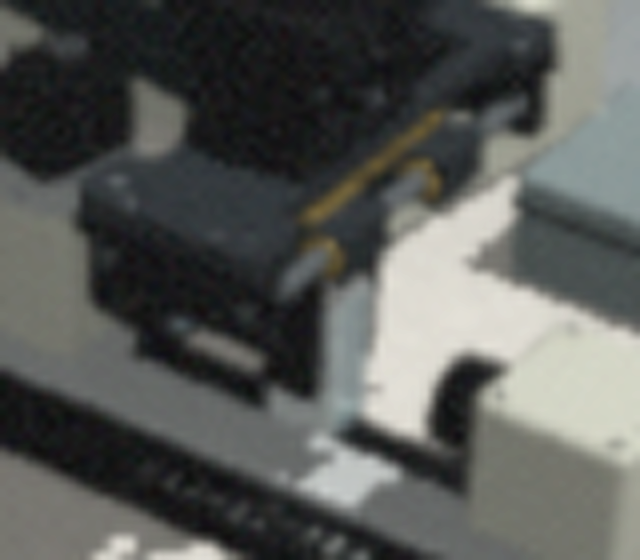

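View pics/s11w.png

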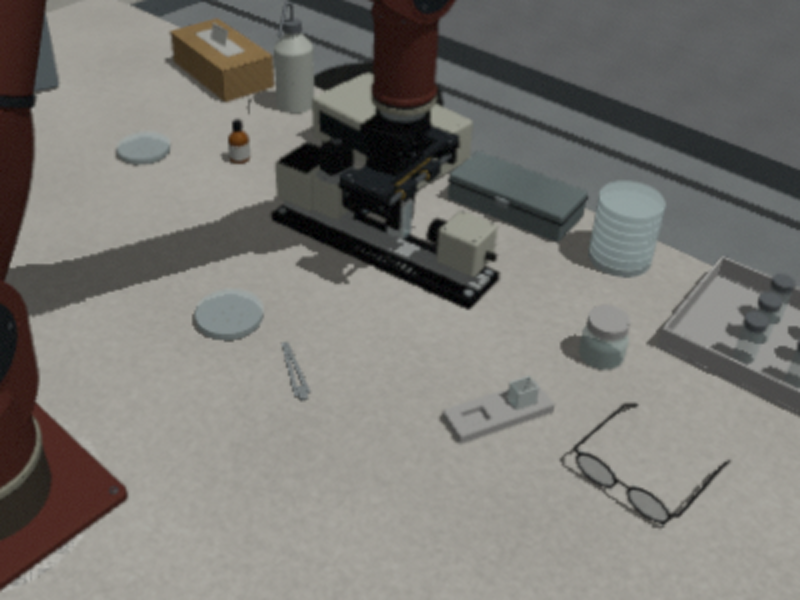

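View pics/t11.png

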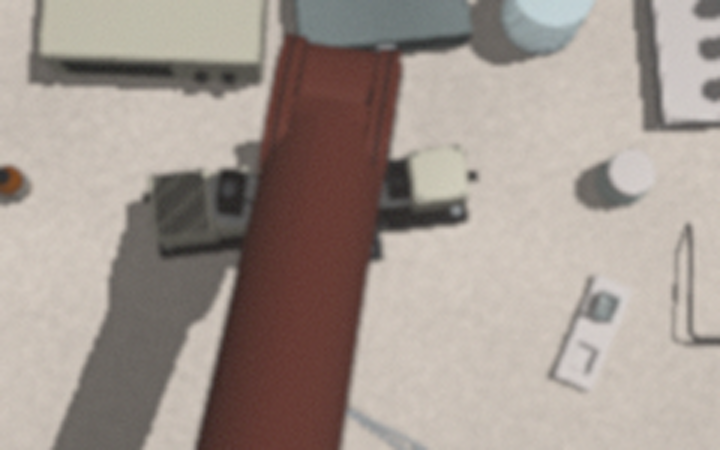

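Run:
```python
from ov import *
def run(tag,t,psi,edges,zb,h=.06):
    G=grads("side",tag,.7); res=[]
    for dx in np.arange(-5,5.1,.5):
        for dz in np.arange(-4,4.1,.5):
            B=W((t[0],t[1],psi-np.pi),box(-.014+dx/1e3,.014+dx/1e3,-.011,.011,0,h),zb+dz/1e3)
            a=L=0
            for e in edges:
                P0,P1=B[e[0]],B[e[1]]
                q,l=score(cams["side"],G,P0,P1);a+=q;L+=l
            res.append((round(float(a/L),2),float(dx),float(dz)))
    res.sort(reverse=True);print(tag,edges,res[:5])
t=(.4638,-.3265);psi=np.radians(156.2)
run("0",t,psi,[(4,5),(7,4)],.004);run("0",t,psi,[(4,5),(5,6),(6,7),(7,4)],.004);run("0",t,psi,[(4,5),(7,4),(5,6)],.004)
t=(.6468,-.0475);psi=np.radians(96.16)
B=W((t[0],t[1],psi-np.pi),box(-.014,.014,-.011,.011,0,.06),.045);print(cams["side"].proj(B).round(1).tolist(),silh(cams["side"],B))
run("11",t,psi,[(2,3),(3,0),(3,7),(2,6),(0,4)][:2],.045)
for ed in ([(0,4),(0,1),(0,3)],[(1,5),(0,1)],[(0,1),(0,3),(0,4),(1,5),(3,7)],[(2,3),(1,2)]): run("11",t,psi,ed,.045)
```

```text
0 [(4, 5), (7, 4)] [(10.53, 2.0, 0.0), (10.51, 2.5, -0.5), (10.51, 2.0, -0.5), (10.49, 2.5, -1.0), (10.44, 2.5, 0.0)]
0 [(4, 5), (5, 6), (6, 7), (7, 4)] [(6.64, 2.0, -1.0), (6.63, 2.0, -0.5), (6.62, 1.5, -0.5), (6.6, 2.0, -1.5), (6.59, 2.5, -1.0)]
0 [(4, 5), (7, 4), (5, 6)] [(8.12, 2.0, -0.5), (8.09, 2.0, -1.0), (8.08, 2.5, -1.0), (8.08, 2.0, 0.0), (8.08, 1.5, 0.0)]
[[292.6, 216.4], [300.6, 219.8], [304.9, 216.2], [297.0, 212.8], [293.1, 199.2], [301.3, 202.6], [305.7, 199.0], [297.5, 195.7]] [np.int64(1), np.int64(1), np.int64(0), np.int64(0), np.int64(2), np.int64(2), np.int64(1), np.int64(1), np.int64(1), np.int64(2), np.int64(1), np.int64(0)]
11 [(2, 3), (3, 0)] [(12.69, -5.0, -3.5), (12.66, -5.0, -4.0), (12.61, -5.0, -3.0), (12.43, -5.0, -2.5), (12.36, -4.5, -3.5)]
11 [(0, 4), (0, 1), (0, 3)] [(7.07, -2.5, 1.0), (7.05, -2.5, 0.5), (7.05, -3.0, 0.5), (7.04, -2.5, 1.5), (7.04, -3.0, 1.0)]
11 [(1, 5), (0, 1)] [(16.13, -4.0, 4.0), (16.13, -4.0, 3.5), (16.09, -4.0, 3.0), (16.03, -4.0, 2.5), (15.96, -4.0, 2.0)]
11 [(0, 1), (0, 3), (0, 4), (1, 5), (3, 7)] [(9.83, -4.0, 2.5), (9.83, -4.0, 2.0), (9.82, -3.5, 2.5), (9.82, -4.0, 3.0), (9.82, -4.0, 1.5)]
11 [(2, 3), (1, 2)] [(13.83, 5.0, -4.0), (13.75, 5.0, -3.5), (13.56, 5.0, -3.0), (13.35, 4.5, -4.0), (13.26, 5.0, -2.5)]
```

Run:
```python
from ov import *
t=(.6468,-.0475);psi=np.radians(96.16)
for n,dx,dz in (("A",0,0),("B",1,0),("C",1,1.5),("D",2,1.5)):
    B=W((t[0],t[1],psi-np.pi),box(-.014+dx/1e3,.014+dx/1e3,-.011,.011,0,.06),.045+dz/1e3)
    overlay("side","11",[(B,(0,0,255))],[],286,190,316,225,13,f"pics/z{n}.png")
a=[cv2.imread(f"pics/z{n}.png")[60:] for n in "ABCD"]
v=np.hstack(a[1:3]);cv2.imwrite("pics/z.png",v)
G=grads("side","11",.6)
for ed in ([(1,2),(2,6)],[(0,1),(1,2),(2,6)],[(2,6)],[(0,1),(1,2)]):
    res=[]
    for dx in np.arange(-4,5.1,.5):
        for dz in np.arange(-3,4.1,.5):
            B=W((t[0],t[1],psi-np.pi),box(-.014+dx/1e3,.014+dx/1e3,-.011,.011,0,.06),.045+dz/1e3)
            a=[score(cams["side"],G,B[i],B[j]) for i,j in ed];res.append((round(float(sum(q[0] for q in a)/sum(q[1] for q in a)),2),float(dx),float(dz)))
    res.sort(reverse=True);print(ed,res[:4])
```

```text
[(1, 2), (2, 6)] [(19.28, 3.5, 4.0), (19.27, 4.0, 4.0), (19.24, 3.0, 4.0), (19.16, 4.5, 4.0)]
[(0, 1), (1, 2), (2, 6)] [(15.32, 4.5, 3.5), (15.32, 4.0, 3.5), (15.31, 4.5, 4.0), (15.29, 4.0, 4.0)]
[(2, 6)] [(21.09, 4.5, 4.0), (21.08, 4.0, 4.0), (20.98, 3.5, 4.0), (20.87, 4.0, 3.5)]
[(0, 1), (1, 2)] [(8.94, 3.0, 2.5), (8.92, 2.5, 2.5), (8.91, 3.5, 2.5), (8.9, 2.5, 2.0)]
```

View pics/z.png

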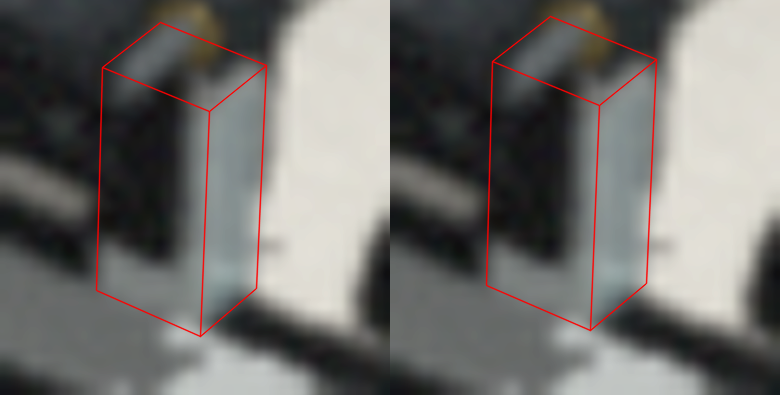

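Request:
{"name": "move_arm", "arguments": {"series": [[0, 0, 0, 0, 0, 0, 0.75], [0, 0, 0, 0, 0, 0, 0.75], [0, 0, 0, 0, 0, 0, 0.75], [0, 0, 0, 0, 0, 0, 0.75]]}}

```text
time_s: 22.65
tool_pos: [0.6466, -0.0475, 0.0886]
eef_rot: [-180.0, 0.0, 96.2]
ft_force: [-0.6, -0.6, 0.1]
gripper_width: 0.0217
```

```bash
python3 st.py; python3 -c "
from workcell import env
print(env.state()['dq'].round(2)); print(env.hand_in())"
```

```text
22.65 [ 0.6466 -0.0475  0.0886] [-180.      0.     96.16] [-0.58 -0.56  0.1 ] [-0.059  0.026 -0.04 ] [-17.2  27.1  22.8  95.  -11.7  60.3  15.3] [ 0.    8.34 -0.04 -0.  ] 0.021691575719548373
[ 0.08 -0.    0.03 -0.12  0.03 -0.04 -0.11]
the job is handed in; nothing more can be done
None
```

The job is handed in at 22.7 s: the knob is on the spindle with the shutter turned to its open stop, and the arm is holding the tall cell in the beam.

- **Knob:** I centred it in the jaws, gripped it across its 26 mm and lowered it onto the spindle. Contact came with the tool at z = 0.1454 m, which puts the knob's underside at about 114 mm, fully home. I turned it counter-clockwise until the moment rose sharply to about 0.37 N m. I then backed off slightly within the play and released it. The later pictures show the knob seated and the pointer swung through about 60°, which fits the stop.
- **Cell:** I gripped it on the frosted faces (jaw reading 21.7 mm) and lifted it straight out of the rack. It is now held upright between the lenses, windows facing them to the measured photometer yaw of about 6.1°. The cell's centre is at about 75 mm, the forces are near zero and the arm is still. The pictures show nothing else moved.

**Checks that disagreed:**
- **Position along the beam and height:** the overlays differ by about 1–2 mm. By the side camera, the detector lens is about 1 px off my model and the cell sits perhaps 1 mm high. Both are close to the 2 mm calibration error, so I left them uncorrected.
- **Photometer yaw:** the camera fits gave 4.9–6.4°, while the angle at which the shutter stopped suggested about 7.7°.
- **Final cell view:** automatic edge fits were unreliable with the fingers in the way, so I judged it by eye from the overlay.

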